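# Load ukulele bridges from the carousel into the drying box

### The job

All the ukulele bridges are due for drying: turn the parts carousel to bring their compartments round to the open front, take every bridge out and lay it flat and right way up on the floor of the steel drying tray, none on top of another. Then slide the loaded tray into the drying box until it is fully home against the hidden stop, and after that push the box's toggle switch over to on. Leave the other stock in its compartments and do not disturb the other things on the bench.

Things in the scene. Friction and masses are not known exactly. Their poses are not given: they have to be found in the camera images.
- bridge1_mid (a point): Bridge 1: centre (half-way up, 7 mm above its underside) of a dark wooden ukulele bridge: slab 104 mm long (own x), 24 mm wide (own y), 8 mm thick, with a raised block 56 x 22 mm on its middle, 14 mm high in all, thin white saddle strip on top, about 35 g; own z up. None if absent.
- bridge2_mid (a point): Bridge 2, same as bridge 1. Three or four bridges are present; at the start they lie flat in bays a and b of the carousel, long side at right angles to the bay's radius, 83 and 139 mm from the axis, at most two in a bay.
- bridge3_mid (a point): Bridge 3, same as bridge 1.
- bridge4_mid (a point): Bridge 4, same as bridge 1.
- carousel: Fixed foot and dust hood of the parts carousel; origin on the bench, on the axis the disc turns about. Its -x side is the open front, facing the robot. The clear hood, 108 to 116 mm above the bench on three posts at its edge, covers the back, from 13 mm behind the axis (+x) to 235 mm behind it and 229 mm to either side; the front half is open above.
- bay_a (a point): Centre of the floor of bay a, 115 mm from the axis, 28 mm above the bench. Disc of radius 200 mm, rim 7 mm high, four quarter-round bays: a, c, d, b counter-clockwise from above. It turns either way without end when a divider is pushed or pinched (about 2 N at 140 mm) and stays where it is left. At the start bays a and b are at the back, under the hood.
- bay_b (a point): Centre of the floor of bay b, as bay a, a quarter turn clockwise from it. Bays are parted by four wooden dividers 45 degrees to either side of the bay centres: 10 mm thick, 50 mm high (tops 78 mm above the bench), reaching from the hub (radius 30 mm, 86 mm high, its knob to 110 mm) to 195 mm from the axis.
- bay_c (a point): Centre of the floor of bay c, as bay a, a quarter turn counter-clockwise from it. Holds heel blocks.
- bay_d (a point): Centre of the floor of bay d, as bay a, opposite it. Holds machine heads.
- heel1: Other stock in bay c: plain wooden heel block 72 x 44 x 34 mm; origin at the centre of its underside. Stays in its bay.
- heel2: Second heel block in bay c, as heel1. Stays in its bay.
- heads1: Other stock in bay d: steel plate 108 x 22 x 6 mm with three tuning machines; origin at the centre of its underside. Stays in its bay.
- heads2: Second plate of machine heads in bay d, as heads1. Stays in its bay.
- tray: Shallow steel drying tray, loose, 0.4 kg, on the bench in front of the drying box; origin at the centre of the underside of its pan. Pan 140 mm (own x) by 236 mm (own y) outside, walls 4 mm thick and 15 mm high, floor 4 mm thick (inside 132 x 228 mm). Its +x edge goes into the box first; its handle points to -x.
- tray_handle (a point): Grip point of the tray's wooden paddle handle, 130 mm to -x of the tray's origin, 22 mm above the bench. The paddle is a bar 20 mm wide (own y) and 20 mm high (12 to 32 mm above the bench), reaching from the pan to 151 mm from the tray's origin.
- mouth (a point): Centre of the drying box's opening, at bench level in the plane of its front; own x points into the box. Opening 246 mm wide, 56 mm high, side edges rounded; no floor: the tray slides in along the bench. A hidden stop is 120 mm inside: fully home the tray's origin is 50 mm inside, its handle's grip point 80 mm outside. Plywood box 282 mm wide, 200 deep, 150 high.
- switch (a joint): Angle of the toggle lever of the box's power switch: 0 off (leaning out, to the front of the box), 1.0 on (pushed over to the back, along own x of the mouth); it stays where it is left, about 1.5 N at its tip.
- switch_tip (a point): Centre of the 26 mm ball on the toggle lever, on top of the box. Its pivot is 50 mm away, 172 mm above the bench, 40 mm behind the front face, 100 mm to +y of the box's middle, on a housing 70 (x) x 50 mm whose top is 175 mm (hinge barrel 185 mm) above the bench. The ball moves from 24 mm in front of the pivot to 24 mm behind it, 216 mm above the bench at both ends.
- sanding_block: Bystander: cork sanding block 100 x 60 x 36 mm; origin under its centre.
- glue: Bystander: white glue bottle 52 mm across, 150 mm high; origin under its centre.
- chisel: Bystander: 200 mm hand tool with wooden handle, lying; origin at its middle on the bench.
- offcut: Bystander: wooden block 130 x 55 x 45 mm; origin under its centre.
- drill: Bystander: cordless drill standing on its battery, about 210 mm high; origin under the battery.
Things that resemble listed ones, but are neither listed nor needed, are in the scene too. What is shaped like the heel2 but white is not meant. What is shaped like the heads1 but orange is not meant.

How it is judged:
By the outcome, as a careful person would: the job done as asked, in the order asked, and still so for the second after the job is handed in, with the robot touching nothing.
Of bridge1, bridge2, bridge3, bridge4 only 3 to 4 are there at a start; the rules pass over those that are not, and their reading is None.
At some moment in a run one of tray, bridge1, bridge2, bridge3, bridge4 may be knocked a few centimetres aside while the robot is not near it.
Once in a run the grip may slacken for a moment while it holds something.
It also fails if it takes over 210 s, if anything falls off the work surface, if the arm or the gripper's body presses on something with over 40 N, if the wrist force passes 120 N, or if a joint passes its speed limit or range.

### The arm

A 7-joint arm with a two-finger parallel gripper is mounted at the origin on the work surface. World frame = base frame: x ahead of the robot, y to its left, z up, the work surface at z = 0. Lengths are in mm, angles in degrees, forces in N, time in s.
With the tool pointing down it reaches from about 400 to 850 mm from the base axis. Payload 4.5 kg.
Tool frame: the origin (TCP) lies midway between the tips of the shut fingers; the grasp point (between the pads) lies 19 mm behind it; z points along the fingers, x is the direction in which the jaws open and shut, and the axes are right-handed (so a half turn about z gives the same grasp; the last joint's range is limited). The gripper opens to 85 mm and grips with 20 to 120 N. Pads are 22 mm wide; open, the fingers measure 114 mm over their backs; the gripper's body (76 mm by 85 mm) begins 54 mm behind the grasp point. The pads swing forward as they close: fully open they stand 13 mm farther back than shut.
Start: joints at [67.082, 39.483, -11.15, 89.685, 9.013, 51.709, -12.324], TCP at [262.732, -567.121, 231.317] pointing down, gripper open.
Joint ranges: [-172.22, 172.22], [-26.19, 119.32], [-84.43, 86.54], [7.71, 146.69], [-57.33, 237.33], [2.42, 119.75], [-152.13, 152.13]. Speed limits (degrees/s): [147.25, 147.25, 180, 180, 180, 180, 180].

### API

Orientations are given as a 3x3 rotation matrix whose columns are the frame's x, y, z axes.
In Python, from station import get_state, get_image, camera_model, finish_job, boxes_of, spot_point gives the robot as it stands. The module is installed in compiled form; this text tells all that it offers.
- The arm moves only by the tool arm_command, never from a script. Its argument "steps" is a list of rows, each a list of 7 numbers: the turn, a rotation vector about the tool's x, y, z in degrees, then the shift along the tool's x, y, z in mm, then the closure, from -1 (fully open) to 1 (shut). A call has 1 to 8 rows; each row shifts and turns the commanded pose from where the row before left it, along the tool's axes as they then stand; what a row does not reach is not made up. A row lasts 1/8 s, in which the tool goes at most 62.5 mm and 10.7 degrees, less where a joint would pass 70% of its speed; a pose out of reach is approached as far as the arm can. A call is refused whole if a number of a shift passes 62.5 or a number of a turn 10.7, either way. A call with a gripper value outside its range is refused whole. The fingers move at their own pace and stop on an object; "squeeze" is the grip in N (left out, the last holds). Time passes only in rows, so rows that do not move let the fingers close. It gives the time, the measured TCP pose, the force and the opening at its end, in the units of the state.
- get_state(): the state, without advancing time (a new reading comes with each control period).
- get_image(name): name is "scene" or "top" or "wrist"; returns the picture (400x640x3 uint8, red, green, blue); there is no depth.
- camera_model(name): a dict with "camera_matrix" (3x3 intrinsics, pixels), "k1" (the pictures are not rectified: a ray, as slopes to the right and down, at radius r is drawn at 1 + k1 r^2 times it, then the intrinsics apply), "rvec" (rotation vector, rad) and "tvec" (3), from world to camera coordinates, as OpenCV has them. Camera axes: x right, y down, z forward; pixel columns grow to the right and rows downward; lengths in mm; the calibration is good to about 2 mm. A picture is of the moment at which its call begins: read the wrist's pose just before it. camera_model takes no time and is no camera call; for the wrist camera it gives the pose at the moment of the call.
- finish_job(): hands the job in, once; it reports no verdict.
Trained networks look in the newest picture that a camera, given by its name, has taken for a name from the list of things; names that differ only in an ending like _2 or _b are one class to them, and where a whole thing is asked for, a point or a joint stands for the part that bears it (a point fixed in the world has none). Each returns a list of dicts, best first, with "conf" (0 to 1); they miss things now and then, are a little off and sometimes report something else, mostly with a low value. They report only what shows in the picture. A call takes as long as a camera call. They do not tell look-alikes from the thing itself.
- boxes_of(camera, thing): "box" ([left, top, width, height] in pixels, round what is visible of it).
- spot_point(camera, thing): "xy" ([column, row] in pixels: a listed point, or the origin of a listed thing).
The state is a dict: "t": time; "q": joint angles; "qd": joint speeds; "joint_torque": joint torques, N m; "tool_pos": TCP position; "eef_rot": TCP orientation; "contact_force": force on the tool from outside, world axes, zero at the start; "moment": the same for the moment, N m; "width": finger opening in mm.
Only numpy, scipy, OpenCV 4.12 (cv2) and the standard library are available. Lean on these libraries where they do the work, as an engineer would, in place of code of your own. Each camera call takes 0.05 s, during which the arm holds its last target.

## Working session

There is one attempt and no reset: what is moved stays moved. The work goes in short steps, Python scripts to look and compute and a tool call to move; the robot and the scene stay as the last step left them, time stands still between calls to the robot, and variables do not carry over. Pictures are saved under pics/ and viewed, and the job is handed in when it is done.

Besides the shell and the picture viewer there is one more tool, called after "Call:" as name(argument=value, ...), one argument or row to a line, values as JSON. arm_command: Moves the arm, as the interface text tells. Its arguments: {"type":"object","properties":{"steps":{"type":"array","items":{"type":"array","items":{"type":"number"}}},"squeeze":{"type":"number"}},"required":["steps"]}

```bash
mkdir -p pics; ls; cat > h.py <<'E'
import numpy as np, cv2
from station import *
def snap(name,fn):
    im=get_image(name); cv2.imwrite('pics/'+fn,im[:,:,::-1]); return im
def ray(name,uv,m=None):
    m=m or camera_model(name)
    K=np.array(m["camera_matrix"]);k1=m["k1"]
    R=cv2.Rodrigues(np.array(m["rvec"],float))[0];t=np.array(m["tvec"],float).ravel()
    d=(np.array([(uv[0]-K[0,2])/K[0,0],(uv[1]-K[1,2])/K[1,1]]))
    u=d.copy()
    for _ in range(50): u=d/(1+k1*(u@u))
    v=R.T@np.array([u[0],u[1],1.0]); c=-R.T@t
    return c,v/np.linalg.norm(v)
def onz(name,uv,z,m=None):
    c,v=ray(name,uv,m); return c+v*(z-c[2])/v[2]
def proj(name,P,m=None):
    m=m or camera_model(name)
    K=np.array(m["camera_matrix"]);k1=m["k1"]
    R=cv2.Rodrigues(np.array(m["rvec"],float))[0];t=np.array(m["tvec"],float).ravel()
    p=R@np.array(P,float)+t; u=p[:2]/p[2]; u=u*(1+k1*(u@u))
    return np.array([K[0,0]*u[0]+K[0,2],K[1,1]*u[1]+K[1,2]])
def st():
    s=get_state(); print('t',round(s['t'],2),'tcp',np.round(s['tool_pos'],1),'F',np.round(s['contact_force'],1),'w',round(s['width'],1)); print(np.round(s['eef_rot'],3)); print('q',np.round(s['q'],1)); return s
E
python3 - <<'E'
from h import *
st()
for n in ['scene','top','wrist']:
    snap(n,n+'0.png'); m=camera_model(n); R=cv2.Rodrigues(np.array(m["rvec"]))[0]; print(n,-R.T@np.array(m["tvec"]), R[2], m["camera_matrix"],m["k1"])
E
```

```text
pics
t 0.0 tcp [ 262.4 -566.5  230.5] F [ 0.5  0.  -0.1] w 85.3
[[ 0.42  -0.907 -0.001]
 [-0.907 -0.42   0.002]
 [-0.002  0.    -1.   ]]
q [ 67.1  39.5 -11.1  89.7   9.   51.7 -12.3]
scene [1295.61474971 -290.04407428 1478.03766945] [-0.50593244  0.1698253  -0.84569009] [[501.25996557   0.         318.98653055]
 [  0.         501.25996557 208.54034735]
 [  0.           0.           1.        ]] -0.10989390474557516
top [ 195.37564722  -37.2867789  1574.55714751] [ 0.21079659  0.00668665 -0.97750708] [[434.22856939   0.         319.95851408]
 [  0.         434.22856939 199.64431561]
 [  0.           0.           1.        ]] 0.005694515812843566
wrist [ 333.11643529 -533.4991269   372.8508126 ] [-0.27565469 -0.1262695  -0.95292733] [[293.80685778   0.         317.47093181]
 [  0.         293.80685778 195.33859618]
 [  0.           0.           1.        ]] -0.051288614920456485
```

View pics/scene0.png

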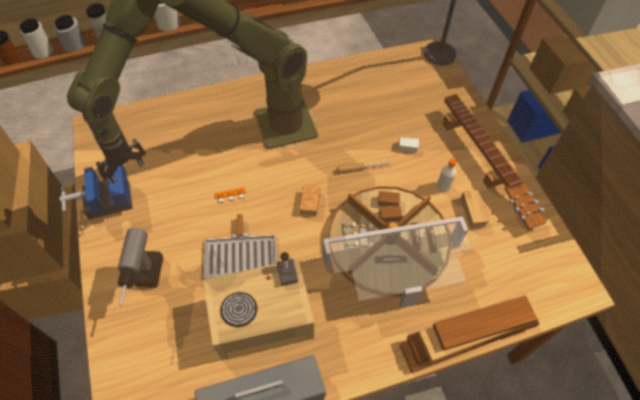

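View pics/top0.png

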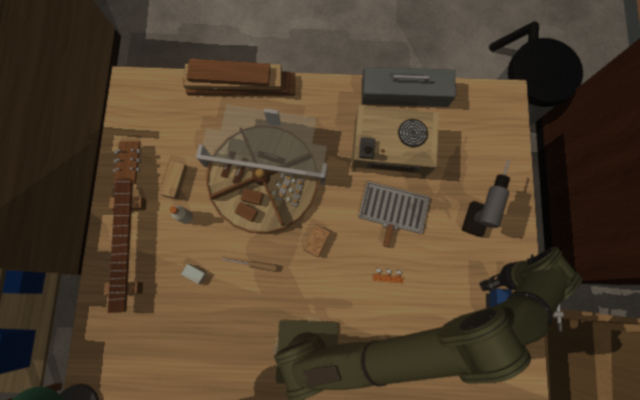

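View pics/wrist0.png

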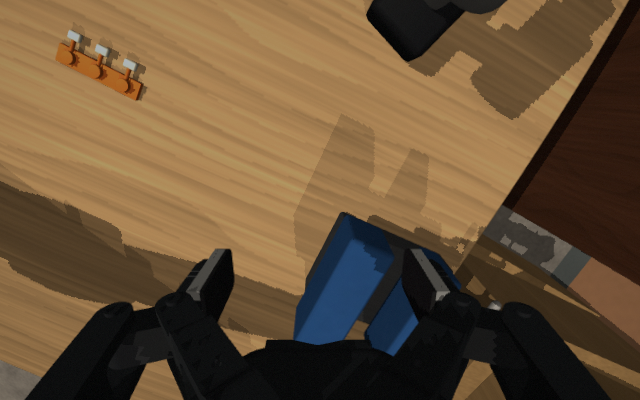

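```bash
python3 - <<'E'
from h import *
Z={'carousel':0,'bay_a':28,'bay_b':28,'bay_c':28,'bay_d':28,'bridge1_mid':35,'tray':0,'tray_handle':22,'mouth':0,'switch_tip':216,'glue':0,'drill':0,'offcut':0,'sanding_block':0,'chisel':0}
for cam in ['top','scene']:
    get_image(cam); m=camera_model(cam)
    for n in Z:
        for d in spot_point(cam,n)[:4]:
            if d['conf']>.2: print(cam,n,round(d['conf'],2),np.round(d['xy']),np.round(onz(cam,d['xy'],Z[n],m)))
print(get_state()['t'])
E
```

```text
top carousel 0.78 [264. 180.] [602. 184.   0.]
top carousel 0.58 [243. 211.] [483. 255.   0.]
top bay_a 0.92 [248. 208.] [489. 234.  28.]
top bay_a 0.81 [231. 166.] [644. 308.  28.]
top bay_a 0.7 [289. 188.] [568.  87.  28.]
top bay_b 0.92 [248. 208.] [489. 234.  28.]
top bay_b 0.81 [231. 166.] [644. 308.  28.]
top bay_b 0.7 [289. 188.] [568.  87.  28.]
top bay_c 0.92 [248. 208.] [489. 234.  28.]
top bay_c 0.81 [231. 166.] [644. 308.  28.]
top bay_c 0.7 [289. 188.] [568.  87.  28.]
top bay_d 0.92 [248. 208.] [489. 234.  28.]
top bay_d 0.81 [231. 166.] [644. 308.  28.]
top bay_d 0.7 [289. 188.] [568.  87.  28.]
top bridge1_mid 0.63 [289. 189.] [564.  86.  35.]
top bridge1_mid 0.5 [241. 172.] [622. 268.  35.]
top tray 0.9 [391. 206.] [ 520. -290.    0.]
top tray_handle 0.97 [385. 241.] [ 387. -265.   22.]
top mouth 0.38 [251. 262.] [296. 211.   0.]
top switch_tip 0.56 [367. 149.] [ 663. -177.  216.]
top glue 0.64 [183. 220.] [439. 471.   0.]
top drill 0.72 [473. 219.] [ 482. -589.    0.]
top offcut 0.95 [176. 178.] [600. 516.   0.]
top offcut 0.54 [267. 182.] [596. 174.   0.]
top offcu
[... 767 characters left out ...]
95. 226.  28.]
scene bay_d 0.67 [355. 236.] [567.  82.  28.]
scene bay_d 0.62 [364. 167.] [306. 209.  28.]
scene tray 0.78 [240. 253.] [ 500. -294.    0.]
scene tray_handle 0.85 [238. 222.] [ 395. -274.   22.]
scene switch_tip 0.66 [286. 258.] [ 669. -174.  216.]
scene switch_tip 0.27 [387. 197.] [564. 174. 216.]
scene glue 0.72 [442. 187.] [454. 460.   0.]
scene glue 0.61 [356. 233.] [543.  96.   0.]
scene glue 0.37 [388. 238.] [594. 194.   0.]
scene drill 0.65 [151. 276.] [ 497. -592.    0.]
scene offcut 0.61 [474. 213.] [591. 521.   0.]
scene sanding_block 0.77 [309. 204.] [383. -22.   0.]
scene chisel 0.8 [362. 166.] [279. 216.   0.]
scene chisel 0.65 [239. 221.] [ 378. -272.    0.]
1.75
```

```bash
python3 - <<'E'
import cv2
a=cv2.imread('pics/top0.png')[95:265,150:450]
cv2.imwrite('pics/z1.png',cv2.resize(a,None,fx=2.6,fy=2.6,interpolation=cv2.INTER_CUBIC))
a=cv2.imread('pics/scene0.png')[150:350,190:490]
cv2.imwrite('pics/z2.png',cv2.resize(a,None,fx=2.6,fy=2.6,interpolation=cv2.INTER_CUBIC))
E
```

```text
(no output)
```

View pics/z1.png

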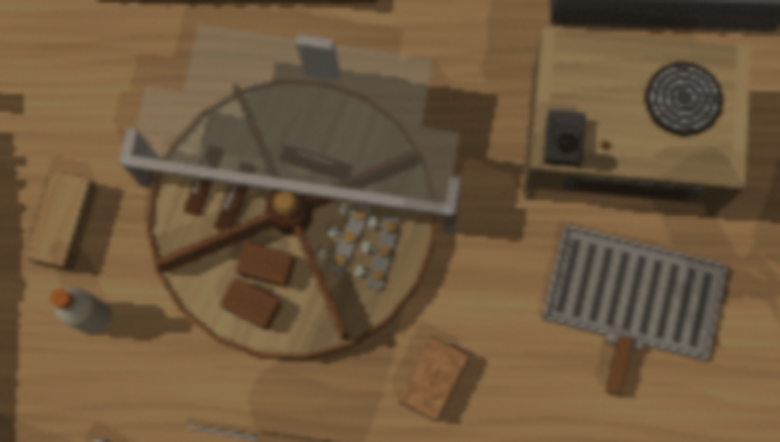

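View pics/z2.png

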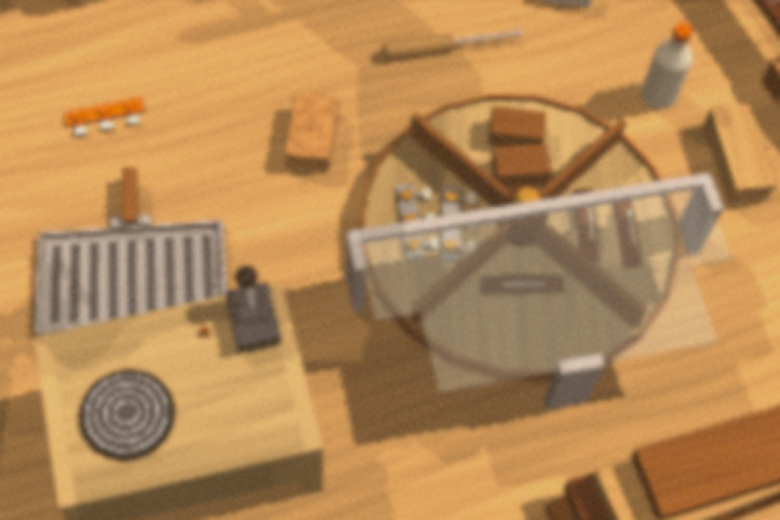

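```bash
cat > crop.py <<'E'
import cv2,sys
src,dst,x0,y0,x1,y1=sys.argv[1],sys.argv[2],*map(int,sys.argv[3:7])
a=cv2.imread('pics/'+src)[y0:y1,x0:x1]; f=780/(x1-x0); f=min(f,590/(y1-y0))
a=cv2.resize(a,None,fx=f,fy=f,interpolation=cv2.INTER_CUBIC)
step=10
for x in range((x0//step+1)*step,x1,step):
    cv2.line(a,(int((x-x0)*f),0),(int((x-x0)*f),a.shape[0]),(0,255,255) ,1) if len(sys.argv)>7 else cv2.line(a,(int((x-x0)*f),0),(int((x-x0)*f),6),(0,255,255),1)
    cv2.putText(a,str(x),(int((x-x0)*f)-10,16),0,.35,(0,0,255),1)
for y in range((y0//step+1)*step,y1,step):
    cv2.line(a,(0,int((y-y0)*f)),(a.shape[1] if len(sys.argv)>7 else 6,int((y-y0)*f)),(0,255,255),1)
    cv2.putText(a,str(y),(8,int((y-y0)*f)+4),0,.35,(0,0,255),1)
cv2.imwrite('pics/'+dst,a)
E
python3 crop.py top0.png c1.png 190 100 340 240 g; python3 crop.py top0.png c2.png 340 90 450 255 g
```

```text
(no output)
```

View pics/c1.png

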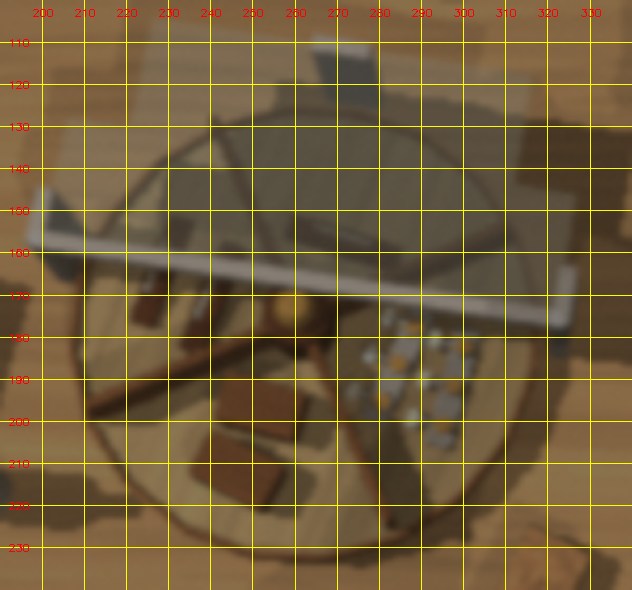

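View pics/c2.png

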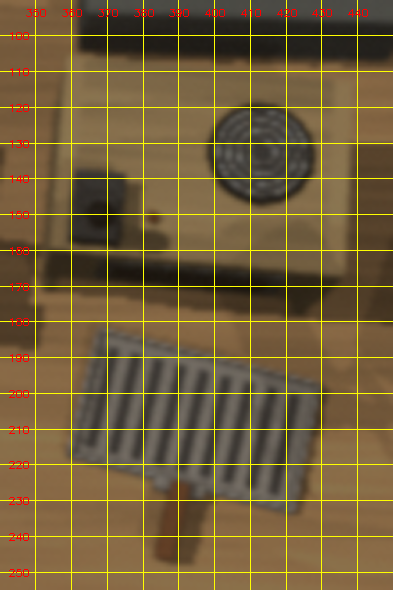

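```bash
python3 - <<'E'
from h import *
from scipy.optimize import least_squares
P=lambda uv,z: onz('top',uv,z)
print('knob',P((259.5,172.5),110))
r=np.array([P(p,35)[:2] for p in [(208,178),(211,200),(228,221),(245,230.5),(262,234),(285,228),(305,211),(316,190)]])
s=least_squares(lambda x: np.hypot(*(r-x[:2]).T)-x[2],[600,190,200]); print('rim',s.x,np.round(s.fun,1))
s2=least_squares(lambda x: np.hypot(*(r-x[:2]).T)-199,[600,190]); print('rim',s2.x,np.round(s2.fun,1))
c=s2.x
for p in [(212,198.5),(284,225),(242,129),(309,157)]:
    q=P(p,78)[:2]-c; print('div',np.hypot(*q),np.degrees(np.arctan2(q[1],q[0])))
a,b=P((197,158),112),P((325,177),112); print('hood',a,b,np.linalg.norm(a-b),np.degrees(np.arctan2(a[1]-b[1],a[0]-b[0])))
print('box');
f=[P(p,150) for p in [(353.5,159),(437,167.5)]]; print(f,np.linalg.norm(f[0]-f[1]))
d=f[0]-f[1]; print(np.degrees(np.arctan2(d[1],d[0]))-90)
print('tray corners')
T=[P(p,15) for p in [(367.5,182.5),(430,198),(423,233),(359.5,217)]]
for i in range(4): print(T[i],np.linalg.norm(T[i]-T[(i+1)%4]))
print('c',sum(T)/4); d=T[0]+T[1]-T[2]-T[3]; print(np.degrees(np.arctan2(d[1],d[0])))
print('handle end', P((388,246),32))
E
python3 crop.py scene0.png c3.png 190 210 320 345 g;python3 crop.py scene0.png c4.png 310 170 480 310 g
```

```text
knob [600.43886587 187.54203461 110.        ]
rim [597.14659153 186.39456259 199.52444421] [ 0.3  1.1 -3.1 -0.8  3.4  0.9 -2.7  0.9]
rim [596.49815797 186.4450833 ] [ 0.7  1.3 -3.1 -0.9  3.3  0.9 -2.5  1.3]
div 188.92223857845366 117.86619283185159
div 196.02623831893783 -152.107901199376
div 192.581923960778 24.770831655321984
div 185.1451290166213 -65.3651501590865
hood [644.50414835 410.17840307 112.        ] [592.09380771 -41.88110821 112.        ] 455.0875141632057 83.38683420504778
box
[array([ 649.14134562, -137.13590082,  150.        ]), array([ 629.35596929, -422.28538381,  150.        ])] 285.8350726698121
-3.9691622401711584
tray corners
[ 603.13977946 -200.30254993   15.        ] 235.8606103470303
[ 552.78917872 -430.72616963   15.        ] 133.4603385901855
[ 422.18309927 -403.27231769   15.        ] 235.73697301552116
[ 472.36376098 -172.93816556   15.        ] 133.60829518688888
c [ 512.61895461 -301.8098007    15.        ]
-11.84466138072552
handle end [ 368.59431526 -274.44112299   32.        ]
```

View pics/c3.png

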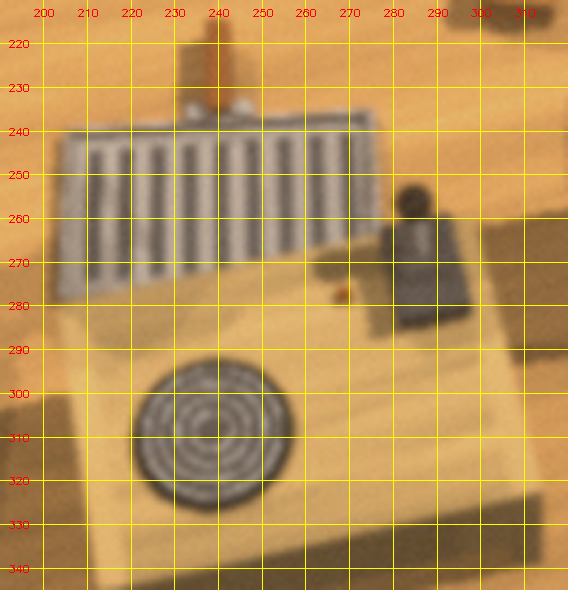

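View pics/c4.png

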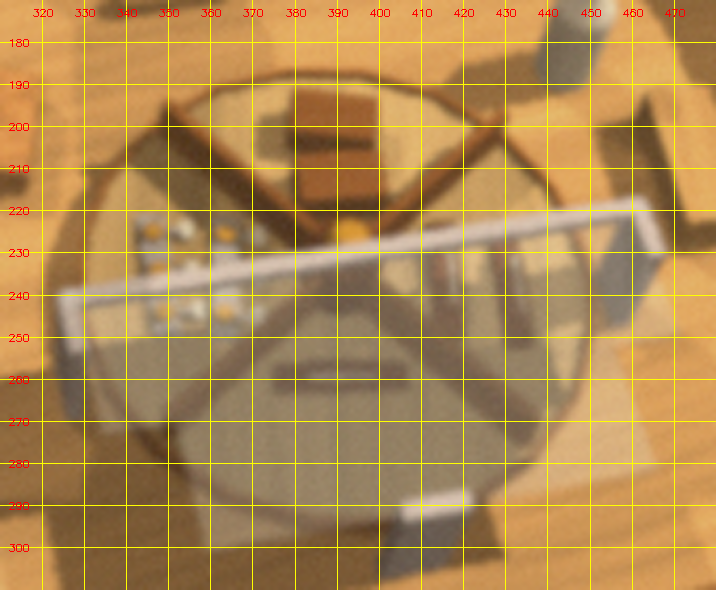

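Call:
arm_command(
  steps=[
    [0, 0, -10, 20, -40, 0, -1],
    [0, 0, -10, 20, -40, 0, -1],
    [0, 0, 0, 0, 0, 0, -1],
    [0, 0, 0, 0, 0, 0, -1],
  ],
)

```text
t: 2.25
tool_pos: [351.0, -562.2, 231.1]
eef_rot: [[0.705, -0.71, -0.001], [-0.71, -0.705, -0.0], [-0.001, 0.001, -1.0]]
contact_force: [-1.5, -0.4, -0.1]
width: 85.4
```

```bash
python3 - <<'E'
from h import *
s=st()
x0=np.array([262.7,-567.1]); 
def go(post):
    yaw=np.radians(-65.2); p=x0.copy()
    for _ in range(2):
        y2=yaw+np.radians(10)
        a=y2 if post else yaw
        # tool x=(cos a, sin a); tool y = z cross x with z down: y=( sin a, -cos a)
        p=p+20*np.array([np.cos(a),np.sin(a)])-40*np.array([np.sin(a),-np.cos(a)])
        yaw=y2
    return p
print(go(False),go(True))
E
```

```text
t 2.25 tcp [ 351.  -562.2  231.1] F [-1.5 -0.4 -0.1] w 85.4
[[ 0.705 -0.71  -0.001]
 [-0.71  -0.705 -0.   ]
 [-0.001  0.001 -1.   ]]
q [ 62.3  42.9 -16.2  82.3  13.2  56.7  -2.2]
[ 351.66038051 -562.07190775] [ 349.43575338 -546.70048781]
```

```bash
cat >> h.py <<'E'
def plan(pos,yaw,n,g=-1,z_first=False):
    """rows from current measured pose to target; yaw of tool x in deg; straight line, tool pointing down"""
    s=get_state(); p=np.array(s['tool_pos'],float); R=np.array(s['eef_rot'])
    y0=np.degrees(np.arctan2(R[1,0],R[0,0])); dy=(yaw-y0+180)%360-180
    step=(np.array(pos,float)-p)/n; y=y0; rows=[]
    for i in range(n):
        a=np.radians(y)
        sx=step[0]*np.cos(a)+step[1]*np.sin(a); sy=step[0]*np.sin(a)-step[1]*np.cos(a)
        rows.append([0,0,round(-dy/n,1),round(sx,1),round(sy,1),round(-step[2],1),g]); y+=dy/n
    print('from',np.round(p,1),'yaw',round(y0,1),'dyaw',round(dy,1),'q7',round(s['q'][6],1))
    for i in range(0,n,8): print(str(rows[i:i+8]).replace('0, 0, ','0,0,'))
E
python3 - <<'E'
from h import *
c=np.array([598,187]); a=np.radians(116.5); p=c+140*np.array([np.cos(a),np.sin(a)]); print(p)
plan([p[0],p[1],215],26.5,22)
E
```

```text
[535.53230616 312.29081062]
from [ 351.  -562.2  231.1] yaw -45.2 dyaw 71.7 q7 -2.2
[[0,0,np.float64(-3.3), np.float64(-22.3), np.float64(-34.0), np.float64(0.7), -1], [0,0,np.float64(-3.3), np.float64(-20.3), np.float64(-35.2), np.float64(0.7), -1], [0,0,np.float64(-3.3), np.float64(-18.3), np.float64(-36.3), np.float64(0.7), -1], [0,0,np.float64(-3.3), np.float64(-16.2), np.float64(-37.3), np.float64(0.7), -1], [0,0,np.float64(-3.3), np.float64(-14.1), np.float64(-38.1), np.float64(0.7), -1], [0,0,np.float64(-3.3), np.float64(-11.9), np.float64(-38.9), np.float64(0.7), -1], [0,0,np.float64(-3.3), np.float64(-9.6), np.float64(-39.5), np.float64(0.7), -1], [0,0,np.float64(-3.3), np.float64(-7.4), np.float64(-39.9), np.float64(0.7), -1]]
[[0,0,np.float64(-3.3), np.float64(-5.1), np.float64(-40.3), np.float64(0.7), -1], [0,0,np.float64(-3.3), np.float64(-2.8), np.float64(-40.5), np.float64(0.7), -1], [0,0,np.float64(-3.3), np.float64(-0.5), np.float64(-40.6), np.float64(0.7), -1], [0,0,np.float64(-3.3), np.float64(1.8), np.float64(-40.6), np.float64(0.7), -1], [0,0,np.float64(-3.3), np.float64(4.1), np.float64(-40.4), np.float64(0.7), -1], [0,0,np.float64(-3.3), np.float64(6.4), np.float64(-40.1), np.float64(0.7), -1], [0,0,np.float64(-3.3), np.float64(8.7), np.float64(-39.7), np.float64(0.7), -1], [0,0,np.float64(-3.3), np.float64(10.9), np.float64(-39.1), np.float64(0.7), -1]]
[[0,0,np.float64(-3.3), np.float64(13.1), np.float64(-38.4), np.float64(0.7), -1], [0,0,np.float64(-3.3), np.float64(15.3), np.float64(-37.6), np.float64(0.7), -1], [0,0,np.float64(-3.3), np.float64(17.4), np.float64(-36.7), np.float64(0.7), -1], [0,0,np.float64(-3.3), np.float64(19.5), np.float64(-35.7), np.float64(0.7), -1], [0,0,np.float64(-3.3), np.float64(21.5), np.float64(-34.5), np.float64(0.7), -1], [0,0,np.float64(-3.3), np.float64(23.4), np.float64(-33.2), np.float64(0.7), -1]]
```

Call:
arm_command(
  steps=[
    [0, 0, 0, -24, -37, 0, -1],
    [0, 0, 0, -30, -46, 0, -1],
    [0, 0, 0, -30, -46, 0, -1],
    [0, 0, 0, -30, -46, 0, -1],
    [0, 0, 0, -30, -46, 0, -1],
    [0, 0, 0, -30, -46, 0, -1],
    [0, 0, 0, -30, -46, 0, -1],
    [0, 0, 0, -30, -46, 0, -1],
  ],
)

```text
t: 3.25
tool_pos: [440.7, -142.9, 231.6]
eef_rot: [[0.703, -0.712, 0.0], [-0.712, -0.703, -0.001], [0.001, 0.001, -1.0]]
contact_force: [0.6, 0.3, -0.5]
width: 85.0
```

Call:
arm_command(
  steps=[
    [0, 0, 0, -30, -46, 0, -1],
    [0, 0, 0, -30, -46, 0, -1],
    [0, 0, 0, -30, -46, 0, -1],
    [0, 0, 0, -30, -46, 0, -1],
    [0, 0, 0, -30, -46, 0, -1],
    [0, 0, 0, -30, -46, 0, -1],
    [0, 0, 0, -30, -46, 0, -1],
    [0, 0, 0, -30, -46, 0, -1],
  ],
)

```text
t: 4.25
tool_pos: [533.7, 286.4, 231.5]
eef_rot: [[0.703, -0.711, 0.001], [-0.711, -0.703, -0.002], [0.002, 0.0, -1.0]]
contact_force: [0.4, -0.2, 0.6]
width: 84.9
```

Call:
arm_command(
  steps=[
    [0, 0, -10.2, 0, 0, 0, -1],
    [0, 0, -10.2, 0, 0, 0, -1],
    [0, 0, -10.2, 0, 0, 0, -1],
    [0, 0, -10.2, 0, 0, 0, -1],
    [0, 0, -10.2, 0, 0, 0, -1],
    [0, 0, -10.2, 0, 0, 0, -1],
    [0, 0, -10.2, 0, 0, 0, -1],
    [0, 0, 0, 0, 0, 0, -1],
  ],
)

```text
t: 5.25
tool_pos: [533.4, 284.8, 231.1]
eef_rot: [[0.899, 0.438, 0.0], [0.438, -0.899, -0.001], [-0.0, 0.001, -1.0]]
contact_force: [-0.2, 0.5, -0.6]
width: 85.4
```

```bash
python3 - <<'E'
from h import *
st(); snap('wrist','w1.png'); snap('top','t1.png')
E
```

```text
t 5.25 tcp [533.4 284.8 231.1] F [-0.2  0.5 -0.6] w 85.4
[[ 0.899  0.438  0.   ]
 [ 0.438 -0.899 -0.001]
 [-0.     0.001 -1.   ]]
q [-14.8  40.4 -31.8  92.7  25.   54.2 -29.4]
```

View pics/w1.png

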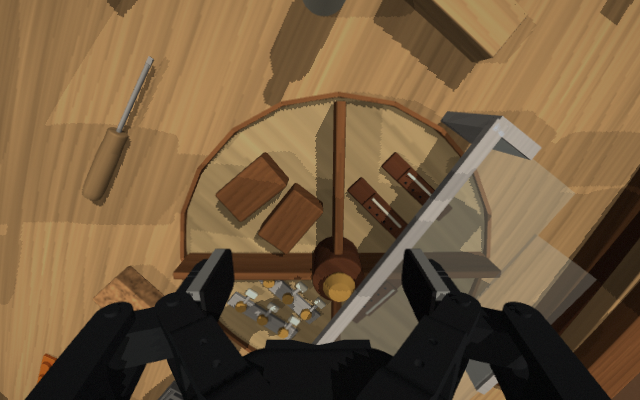

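```bash
python3 - <<'E'
from h import *
m=camera_model('wrist')
print('knob',onz('wrist',(339,288),110,m),onz('wrist',(337,265),86,m))
for p in [(339,100),(178,272),(338,235)]: print(onz('wrist',p,78,m))
r=np.array([onz('wrist',p,35,m)[:2] for p in [(340,93),(280,104),(235,135),(199,180),(184,215),(181,260),(400,104),(443,132)]])
from scipy.optimize import least_squares
s=least_squares(lambda x: np.hypot(*(r-x[:2]).T)-x[2],[600,190,200]); print('rim',s.x,np.round(s.fun,1))
c=s.x[:2]
for p in [(339,100),(178,272)]:
    q=onz('wrist',p,78,m)[:2]-c; print(np.hypot(*q),np.degrees(np.arctan2(q[1],q[0])))
a=onz('wrist',(520,135),112,m)[:2];b=onz('wrist',(330,335),112,m)[:2];print('hood',a,b,np.degrees(np.arctan2(*(a-b)[::-1])))
for d in spot_point('wrist','bridge1_mid'): print(d['conf'],d['xy'],onz('wrist',d['xy'],35,m),np.hypot(*(onz('wrist',d['xy'],35,m)[:2]-c)))
E
```

```text
knob [601.37964516 198.50958809 110.        ] [594.78283038 210.01176886  86.        ]
[517.01826785 366.9966411   78.        ]
[435.11289576 115.17393429  78.        ]
[581.13389182 240.0580536   78.        ]
rim [610.93679011 190.37286178 205.20331256] [ 2.4  2.6 -2.3 -3.3 -0.5  2.6  1.2 -2.7]
200.04161628486608 118.00151557275721
191.2300199226476 -156.84386662871708
hood [674.7242878  412.39682739] [620.19630383 140.14331128] 78.67443016779158
0.77 [385.1, 210.4] [630.13292557 278.12883638  35.        ] 89.83096735047752
```

```bash
python3 crop.py t1.png c5.png 190 100 340 280 g; python3 - <<'E'
from h import *
m=camera_model('wrist')
for p in [(151,58),(88,198)]: print('w',onz('wrist',p,5,m))
for p in [(222,260),(281,266)]: print('t',onz('top',p,5))
print(m['rvec'],m['tvec'])
R=cv2.Rodrigues(np.array(m["rvec"]))[0]; print(-R.T@np.array(m["tvec"]))
E
```

```text
w [300.64432767 317.15686581   5.        ]
w [270.99110211 109.84184078   5.        ]
t [299.50605624 316.55424324   5.        ]
t [285.93189297 103.87735312   5.        ]
[-2.76559138 -0.6399667  -0.10062193] [-605.02518181  -17.25994002  386.12420857]
[498.87920423 356.54265449 373.41954382]
```

View pics/c5.png

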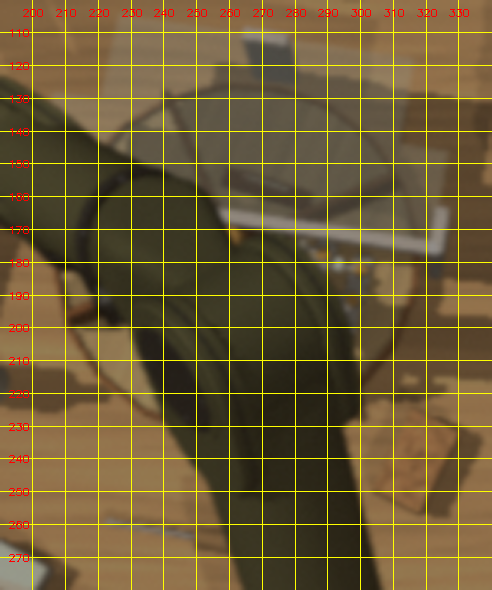

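```bash
python3 - <<'E'
from h import *
print(proj('top',(517,367,78)),proj('top',(517,367,28)), proj('scene',(517,367,78)))
print(proj('top',(601,197,110)),proj('scene',(601,197,110)),proj('scene',(605,193,110)))
# scene clicks
for p,z in [((503,-1),0)][:0]: pass
print('scene knob',onz('scene',(393,225),110)); print('scene div ca tip',onz('scene',(429,198.5),78),'cd',onz('scene',(350,197),78))
E
python3 crop.py w1.png c6.png 170 80 350 340 g
```

```text
[208.39277067 195.92641214] [211.82683853 198.93626291] [429.96971354 194.92530099]
[256.80964713 172.2487305 ] [394.32788449 223.33384092] [393.63754364 224.69106007]
scene knob [605.45296759 190.6247346  110.        ]
scene div ca tip [529.34769772 357.78553075  78.        ] cd [445.09238074 104.36241973  78.        ]
```

View pics/c6.png

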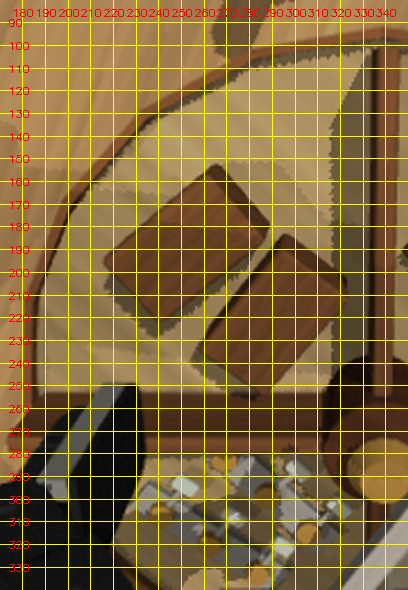

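Call:
arm_command(
  steps=[
    [0, 0, 0, 11, -13, 20, -0.2],
    [0, 0, 0, 10, -12.5, 30, -0.2],
    [0, 0, 0, 0, 0, 40, -0.2],
    [0, 0, 0, 0, 0, 40, -0.2],
    [0, 0, 0, 0, 0, 31, -0.2],
    [0, 0, 0, 0, 0, 20, -0.2],
    [0, 0, 0, 0, 0, 0, -0.2],
  ],
)

```text
t: 6.28
tool_pos: [539.1, 319.0, 48.4]
eef_rot: [[0.897, 0.443, -0.002], [0.443, -0.897, -0.002], [-0.003, 0.0, -1.0]]
contact_force: [-0.3, -0.1, 0.5]
width: 51.2
```

```bash
python3 - <<'E'
from h import *
st(); snap('wrist','w2.png')
E
```

```text
t 6.28 tcp [539.1 319.   48.4] F [-0.3 -0.1  0.5] w 51.2
[[ 0.897  0.443 -0.002]
 [ 0.443 -0.897 -0.002]
 [-0.003  0.    -1.   ]]
q [-21.8  55.3 -24.1  95.7  34.2  36.8 -38.4]
```

View pics/w2.png

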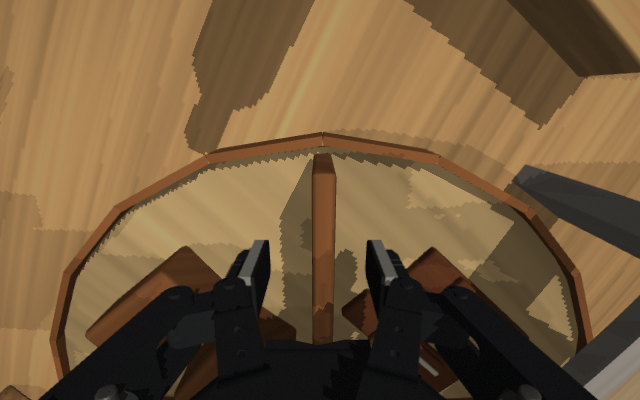

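Call:
arm_command(
  steps=[
    [0, 0, 0, 0, 0, 0, 1],
    [0, 0, 0, 0, 0, 0, 1],
    [0, 0, 0, 0, 0, 0, 1],
    [0, 0, -5, -12.5, 0.5, 0, 1],
    [0, 0, -8, -20, 1.4, 0, 1],
    [0, 0, 0, 0, 0, 0, 1],
  ],
  squeeze=30,
)

```text
t: 7.08
tool_pos: [513.0, 301.0, 51.5]
eef_rot: [[0.772, 0.635, 0.002], [0.635, -0.772, 0.0], [0.001, 0.001, -1.0]]
contact_force: [2.2, -0.1, 2.4]
width: 9.4
```

Call:
arm_command(
  steps=[
    [0, 0, -8, -20, 1.4, 0, 1],
    [0, 0, -10, -25, 2.2, 0, 1],
    [0, 0, -10, -25, 2.2, 0, 1],
    [0, 0, -10, -25, 2.2, 0, 1],
    [0, 0, -10, -25, 2.2, 0, 1],
    [0, 0, -10, -25, 2.2, 0, 1],
    [0, 0, -10, -25, 2.2, 0, 1],
    [0, 0, -10, -25, 2.2, 0, 1],
  ],
)

```text
t: 8.07
tool_pos: [477.6, 124.7, 51.5]
eef_rot: [[-0.463, 0.886, 0.003], [0.886, 0.463, 0.003], [0.001, 0.004, -1.0]]
contact_force: [4.2, 2.9, 1.2]
width: 9.3
```

Call:
arm_command(
  steps=[
    [0, 0, -6, -15, 0.8, 0, 1],
    [0, 0, -4, -10, 0.3, 0, 1],
    [0, 0, 0, 0, 0, 0, 1],
    [0, 0, 0, 0, 0, 0, -0.2],
    [0, 0, 0, 0, 0, 0, -0.2],
    [0, 0, 0, 0, 0, 0, -0.2],
    [0, 0, 0, 0, 0, -40, -0.2],
    [0, 0, 0, 0, 0, -60, -0.2],
  ],
)

```text
t: 9.07
tool_pos: [488.2, 102.2, 150.1]
eef_rot: [[-0.606, 0.796, -0.004], [0.796, 0.606, -0.001], [0.002, -0.004, -1.0]]
contact_force: [1.1, -0.2, 0.6]
width: 50.9
```

```bash
python3 - <<'E'
from h import *
st(); snap('wrist','w3.png'); snap('scene','s3.png')
E
python3 crop.py s3.png c7.png 310 150 480 310
```

```text
t 9.07 tcp [488.2 102.2 150.1] F [ 1.1 -0.2  0.6] w 50.9
[[-0.606  0.796 -0.004]
 [ 0.796  0.606 -0.001]
 [ 0.002 -0.004 -1.   ]]
q [ 12.   45.3 -49.4 114.4  49.9  44.8  59.6]
```

View pics/w3.png

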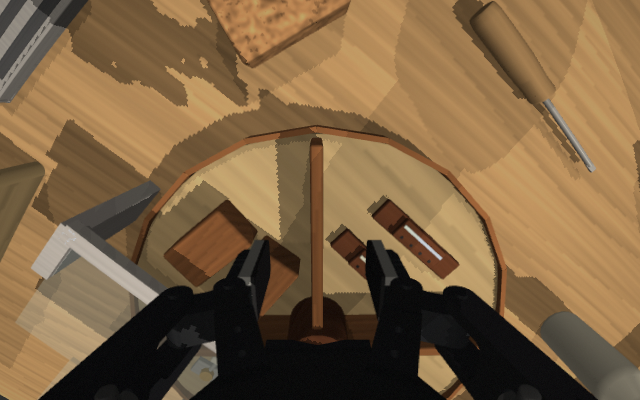

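View pics/c7.png

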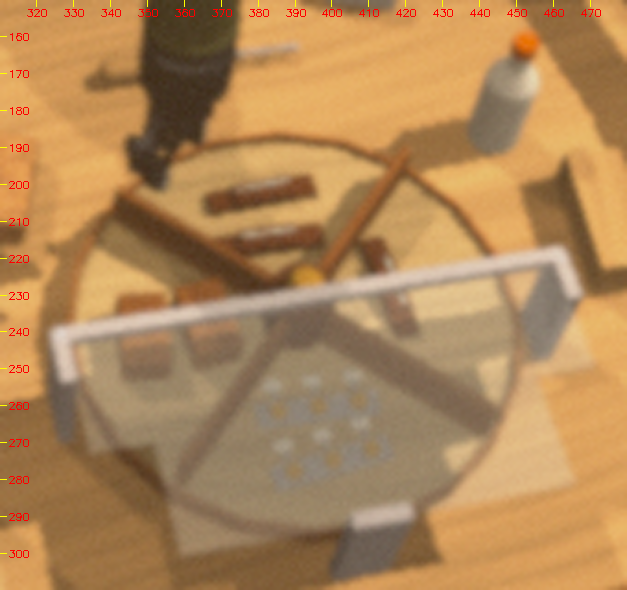

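```bash
python3 - <<'E'
from h import *
m=camera_model('wrist')
# outer bridge slab corners (z=36 top of slab): saddle ends z=42
a=onz('wrist',(405,225),42,m); b=onz('wrist',(441,259),42,m); print(a,b,(a+b)/2,np.linalg.norm(a-b))
c1=onz('wrist',(381,202),36,m); c2=onz('wrist',(452,275),36,m); print('ends',c1,c2,(c1+c2)/2,np.linalg.norm(c1-c2), np.degrees(np.arctan2(*(c1-c2)[:2][::-1])))
for d in spot_point('wrist','bridge1_mid'): print(d['conf'],d['xy'],onz('wrist',d['xy'],35,m))
E
python3 crop.py w3.png c8.png 310 180 480 310 g
```

```text
[469.17196815 192.50703338  42.        ] [474.47135267 246.59083253  42.        ] [471.82166041 219.54893295  42.        ] 54.34280823796437
ends [466.46878515 161.39733471  36.        ] [482.03243374 274.09247029  36.        ] [474.25060944 217.7449025   36.        ] 113.76476054618729 -97.86303804152601
0.93 [375.7, 271.0] [526.68006924 207.3779993   35.        ]
```

View pics/c8.png

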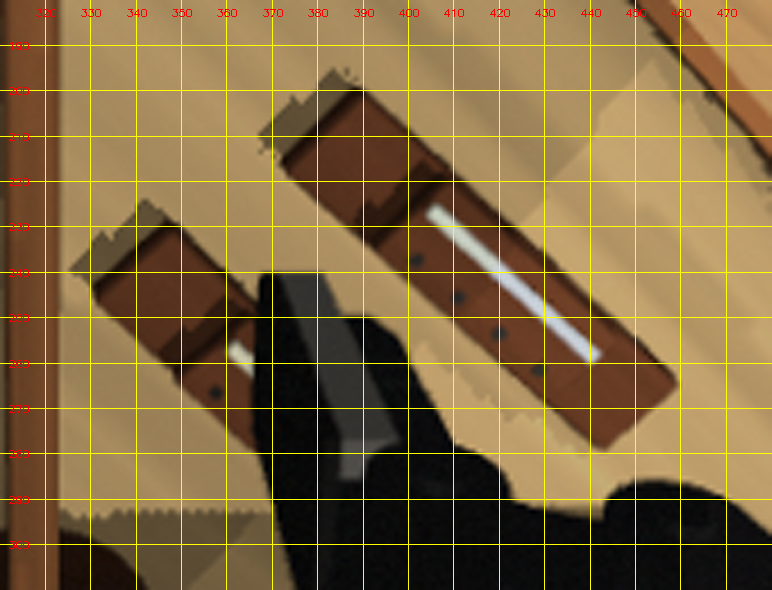

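```bash
python3 - <<'E'
from h import *
st(); m=camera_model('wrist'); print(m['tvec'])
E
```

```text
t 9.22 tcp [491.  103.8 152.8] F [-0.8 -0.3 -1. ] w 51.2
[[-0.605  0.796  0.005]
 [ 0.796  0.605  0.002]
 [-0.002  0.005 -1.   ]]
q [ 12.   45.  -49.5 114.3  50.1  44.6  59.4]
[ 214.4805427  -448.03676498  163.61377454]
```

Call:
arm_command(
  steps=[
    [0, 0, -9, 0, 0, -15, -0.2],
    [0, 0, -9, 0, 0, -15, -0.2],
    [0, 0, -9, 0, 0, 0, -0.2],
    [0, 0, -9, 0, 0, 0, -0.2],
    [0, 0, -9, 0, 0, 0, -0.2],
    [0, 0, 0, 17, 53, 0, -0.2],
    [0, 0, 0, 17, 53, 0, -0.2],
    [0, 0, 0, 0, 0, 0, -0.2],
  ],
)

```text
t: 10.22
tool_pos: [468.1, 217.7, 180.1]
eef_rot: [[-0.992, 0.127, -0.001], [0.127, 0.992, 0.004], [0.001, 0.004, -1.0]]
contact_force: [0.4, -0.2, -0.6]
width: 51.4
```

```bash
python3 - <<'E'
from h import *
get_image('top');st(); m=camera_model('wrist'); print(m['tvec']);snap('wrist','w4.png')
for d in spot_point('wrist','bridge1_mid'): print(d['conf'],d['xy'],onz('wrist',d['xy'],35,m))
m=camera_model('wrist'); print(m['tvec'])
E
```

```text
t 10.28 tcp [468.8 214.2 179.4] F [ 0.9 -0.7  0.1] w 51.2
[[-0.991  0.13  -0.001]
 [ 0.13   0.991 -0.   ]
 [ 0.001 -0.    -1.   ]]
q [  4.9  48.  -61.7 110.1  52.1  55.9  90.4]
[ 436.88080208 -284.63198897  247.24623589]
0.57 [268.1, 174.6] [516.74471807 200.35867251  35.        ]
[ 436.93100536 -283.4061715   247.89367895]
```

View pics/w4.png

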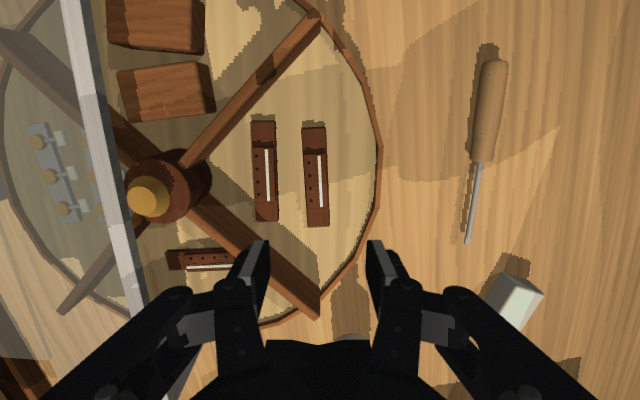

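```bash
python3 - <<'E'
from h import *
m=camera_model('wrist')
for n,cs in [('outer',[(302,128),(326,126),(330,225),(306,227)]),('inner',[(251,122),(274,121),(280,219),(257,221)])]:
    P=[onz('wrist',c,36,m) for c in cs]; print(n,np.round(sum(P)/4,1),[round(np.linalg.norm(P[i]-P[(i+1)%4])) for i in range(4)],np.degrees(np.arctan2(*((P[0]+P[1]-P[2]-P[3])[:2][::-1]))))
print(onz('wrist',(321,181),42,m))
plan([467,211,60],172.3,4,-0.2)
E
```

```text
outer [470.5 207.2  36. ] [23, 102, 25, 102] -95.56348390098533
inner [519.6 194.5  36. ] [22, 100, 24, 101] -97.28699143663715
[465.73444261 208.35571688  42.        ]
from [469.7 210.9 179.1] yaw 172.2 dyaw 0.1 q7 90.4
[[0,0,np.float64(-0.0), np.float64(0.7), np.float64(-0.1), np.float64(29.8), -0.2], [0,0,np.float64(-0.0), np.float64(0.7), np.float64(-0.1), np.float64(29.8), -0.2], [0,0,np.float64(-0.0), np.float64(0.7), np.float64(-0.1), np.float64(29.8), -0.2], [0,0,np.float64(-0.0), np.float64(0.7), np.float64(-0.1), np.float64(29.8), -0.2]]
```

Call:
arm_command(
  steps=[
    [0, 0, 0, 2.3, -3.2, 30, -0.1],
    [0, 0, 0, 0, 0, 40, -0.1],
    [0, 0, 0, 0, 0, 40, -0.1],
    [0, 0, 0, 0, 0, 22, -0.1],
    [0, 0, 0, 0, 0, 12, -0.1],
    [0, 0, 0, 0, 0, 4, -0.1],
    [0, 0, 0, 0, 0, 0, -0.1],
  ],
)

```text
t: 11.25
tool_pos: [467.7, 209.4, 32.7]
eef_rot: [[-0.991, 0.135, 0.001], [0.135, 0.991, 0.0], [-0.001, 0.0, -1.0]]
contact_force: [0.2, 0.2, 0.4]
width: 46.8
```

```bash
python3 - <<'E'
from h import *
st(); snap('wrist','w5.png')
E
```

```text
t 11.25 tcp [467.7 209.4  32.7] F [0.2 0.2 0.4] w 46.8
[[-0.991  0.135  0.001]
 [ 0.135  0.991  0.   ]
 [-0.001  0.    -1.   ]]
q [ -0.8  59.7 -50.1 115.4  71.8  44.2  75. ]
```

View pics/w5.png

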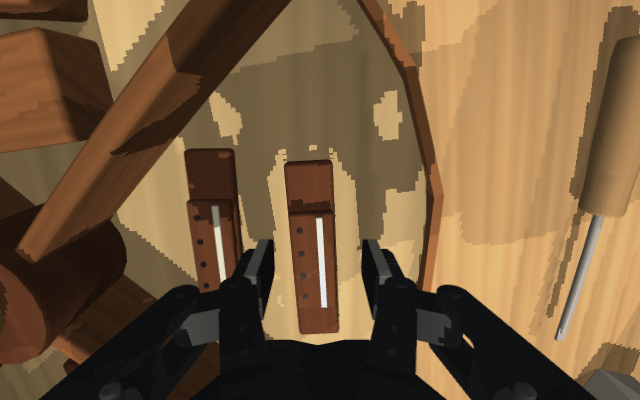

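Call:
arm_command(
  steps=[
    [0, 0, 0, 0, 0, 1.5, 1],
    [0, 0, 0, 0, 0, 0, 1],
    [0, 0, 0, 0, 0, 0, 1],
    [0, 0, 0, 0, 0, -10, 1],
    [0, 0, 0, 0, 0, -20, 1],
    [0, 0, 0, 0, 0, -40, 1],
    [0, 0, 0, 0, 0, -40, 1],
    [0, 0, 0, 0, 0, 0, 1],
  ],
  squeeze=40,
)

```text
t: 12.3
tool_pos: [468.5, 211.0, 143.7]
eef_rot: [[-0.991, 0.135, 0.005], [0.135, 0.991, 0.003], [-0.004, 0.004, -1.0]]
contact_force: [0.3, -0.4, -1.5]
width: 22.4
```

```bash
python3 - <<'E'
from h import *
st(); snap('wrist','w6.png'); snap('top','t6.png')
E
python3 crop.py t6.png c9.png 340 90 450 255 g
```

```text
t 12.3 tcp [468.5 211.  143.7] F [ 0.3 -0.4 -1.5] w 22.4
[[-0.991  0.135  0.005]
 [ 0.135  0.991  0.003]
 [-0.004  0.004 -1.   ]]
q [  3.4  50.1 -58.2 112.5  56.5  51.5  86.8]
```

View pics/w6.png

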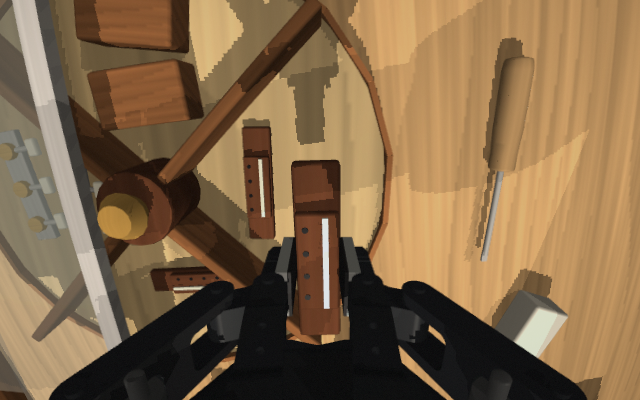

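View pics/c9.png

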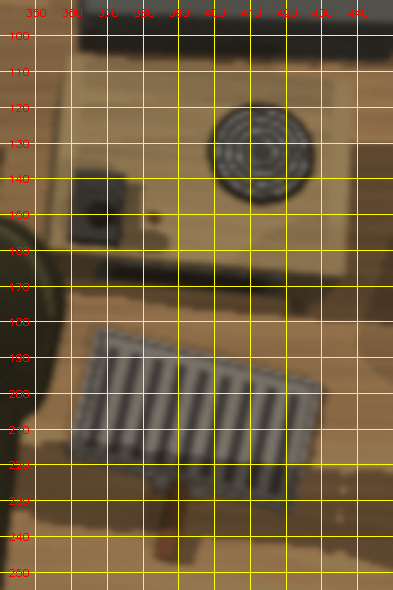

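Call:
arm_command(
  steps=[
    [0, 0, 5, -6, -25, -20, 1],
    [0, 0, 0, -10, -50, -20, 1],
    [0, 0, 0, -10, -50, -20, 1],
    [0, 0, 0, -10, -50, 0, 1],
    [0, 0, 0, -10, -50, 0, 1],
    [0, 0, 0, -10, -50, 0, 1],
    [0, 0, 0, -10, -50, 0, 1],
    [0, 0, 0, -10, -50, 0, 1],
  ],
)

```text
t: 13.4
tool_pos: [459.9, -174.7, 199.5]
eef_rot: [[-0.975, 0.221, -0.002], [0.221, 0.975, 0.001], [0.003, 0.0, -1.0]]
contact_force: [0.8, 0.6, -1.1]
width: 22.5
```

Call:
arm_command(
  steps=[
    [0, 0, 0, -10, -50, 0, 1],
    [0, 0, 9, 0, 0, 0, 1],
    [0, 0, 10, 0, 0, 0, 1],
    [0, 0, 10, 0, 0, 0, 1],
    [0, 0, 10, 0, 0, 0, 1],
    [0, 0, 10, 0, 0, 0, 1],
    [0, 0, 10, 0, 0, 0, 1],
    [0, 0, 10, 0, 0, 0, 1],
  ],
)

```text
t: 14.4
tool_pos: [458.6, -223.8, 199.4]
eef_rot: [[-0.138, 0.99, -0.003], [0.99, 0.138, 0.001], [0.001, -0.003, -1.0]]
contact_force: [0.2, -0.3, -0.3]
width: 22.7
```

Call:
arm_command(
  steps=[
    [0, 0, 10, 0, 0, 0, 1],
    [0, 0, 10, 0, 0, 0, 1],
    [0, 0, 0, 0, 0, 0, 1],
    [0, 0, 0, 0, 0, 0, 1],
  ],
)

```text
t: 14.9
tool_pos: [459.2, -223.7, 200.1]
eef_rot: [[0.201, 0.98, -0.001], [0.98, -0.201, 0.0], [0.0, -0.001, -1.0]]
contact_force: [0.6, 0.2, -0.7]
width: 22.5
```

```bash
python3 - <<'E'
from h import *
st(); m=camera_model('wrist'); snap('wrist','w7.png');
for n,z in [('tray',0),('tray_handle',22),('mouth',0)]:
  for d in spot_point('wrist',n): print(n,d['conf'],d['xy'],onz('wrist',d['xy'],z,m))
E
```

```text
t 14.9 tcp [ 459.2 -223.7  200.1] F [ 0.6  0.2 -0.7] w 22.5
[[ 0.201  0.98  -0.001]
 [ 0.98  -0.201  0.   ]
 [ 0.    -0.001 -1.   ]]
q [ 46.7  38.7 -42.8 110.1  36.5  45.7  62. ]
tray 0.76 [269.9, 226.3] [ 518.14681717 -296.32992205    0.        ]
tray_handle 0.7 [262.8, 121.7] [ 390.76222049 -268.21836245   22.        ]
```

View pics/w7.png

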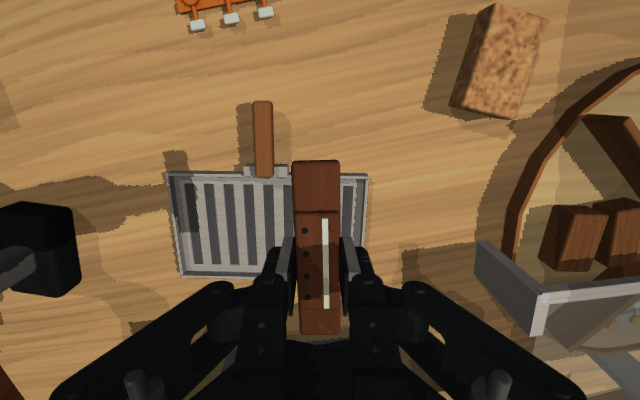

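```bash
python3 - <<'E'
from h import *
m=camera_model('wrist')
a=onz('wrist',(166,174),15,m);b=onz('wrist',(369,175),15,m);c=onz('wrist',(180,277),15,m)
print(a,b,c,np.linalg.norm(a-b),np.linalg.norm(a-c))
d=(b-a)/np.linalg.norm(b-a); yaw=np.degrees(np.arctan2(d[1],d[0]))-90; ex=np.array([d[1],-d[0]]); print('yaw',yaw, 'centre',((a+b)/2)[:2]+ex*70)
h1=onz('wrist',(262,101),32,m); print('handle end',h1)
E
```

```text
[ 424.90594165 -395.1472802    15.        ] [ 473.85559553 -165.40636993   15.        ] [ 559.2660496  -426.84073136   15.        ] 234.89775321540986 138.04750434984084
yaw -12.027846991807522 centre [ 517.84401908 -294.86391977]
handle end [ 370.91024567 -262.00104877   32.        ]
```

```bash
python3 - <<'E'
from h import *
m=camera_model('wrist'); s=get_state(); R=np.array(s['eef_rot']); p=np.array(s['tool_pos'])
for uv,dz in [((316,162),5),((325,218),11),((326,308),11)]:
    q=onz('wrist',uv,p[2]+dz,m); print(uv,R.T@(q-p))
plan([504.4,-359.6,100],77.9,4,1)
E
```

```text
(316, 162) [ 3.91573683e-02 -5.06643982e+01 -4.98396624e+00]
(325, 218) [  4.36886029 -24.58351932 -10.99080643]
(326, 308) [  5.37895954  27.69082646 -11.00700862]
from [ 459.6 -223.8  200.6] yaw 78.3 dyaw -0.4 q7 61.9
[[0,0,np.float64(0.1), np.float64(-31.0), np.float64(17.8), np.float64(25.1), 1], [0,0,np.float64(0.1), np.float64(-30.9), np.float64(17.9), np.float64(25.1), 1], [0,0,np.float64(0.1), np.float64(-30.9), np.float64(18.0), np.float64(25.1), 1], [0,0,np.float64(0.1), np.float64(-30.9), np.float64(18.0), np.float64(25.1), 1]]
```

Call:
arm_command(
  steps=[
    [0, 0, 0, -20, 12, 15, 1],
    [0, 0, 0, -31, 18, 25, 1],
    [0, 0, 0, -31, 18, 25, 1],
    [0, 0, 0, -31, 18, 25, 1],
    [0, 0, 0, -11, 5.5, 20, 1],
    [0, 0, 0, 0, 0, 30, 1],
    [0, 0, 0, 0, 0, 20, 1],
    [0, 0, 0, 0, 0, 10, 1],
  ],
)

```text
t: 16.1
tool_pos: [504.1, -358.6, 29.8]
eef_rot: [[0.202, 0.979, -0.001], [0.979, -0.202, 0.001], [0.001, -0.001, -1.0]]
contact_force: [-0.7, 0.1, 0.5]
width: 21.9
```

Call:
arm_command(
  steps=[
    [0, 0, 0, 0, 0, 10, 1],
    [0, 0, 0, 0, 0, 0, 1],
    [0, 0, 0, 0, 0, 0, 1],
  ],
)

```text
t: 16.48
tool_pos: [505.0, -359.9, 21.5]
eef_rot: [[0.204, 0.979, 0.001], [0.979, -0.204, -0.001], [-0.0, 0.001, -1.0]]
contact_force: [0.5, -1.0, -0.7]
width: 22.0
```

```bash
python3 - <<'E'
from h import *
for i in range(3): s=get_state(); print(s['tool_pos'],s['contact_force']); get_image('top')
snap('wrist','w8.png');
E
```

```text
[ 504.99702419 -359.93150145   21.52140515] [ 0.53322512 -0.97173073 -0.70548116]
[ 505.01953156 -359.97636734   21.57934662] [ 0.0461216  -0.48019878 -0.68268846]
[ 504.95704283 -359.99437837   21.51719877] [-0.97103    -0.28973551  0.18884373]
```

View pics/w8.png

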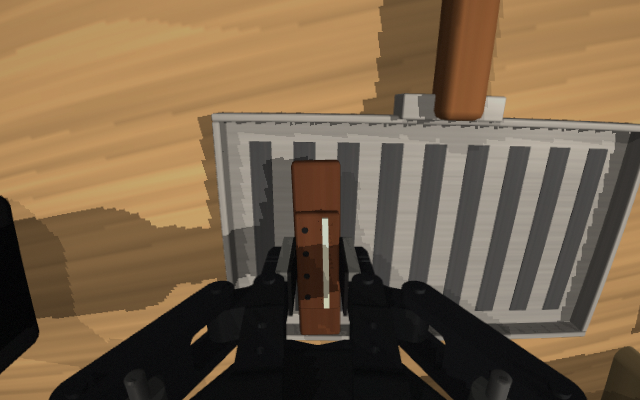

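```bash
python3 - <<'E'
from h import *
m=camera_model('wrist')
a=onz('wrist',(214,115),15,m);c=onz('wrist',(585,335),15,m); b=onz('wrist',(640,124),15,m)
print(a,c,(a+c)/2,np.linalg.norm(a-c),np.hypot(140,236)); d=b-a; print(np.degrees(np.arctan2(d[1],d[0]))-90)
E
```

```text
[ 424.05881708 -394.4928353    15.        ] [ 608.66616267 -196.32611472   15.        ] [ 516.36248987 -295.40947501   15.        ] 270.8319057824465 274.40116617827994
-12.199047819513666
```

Call:
arm_command(
  steps=[
    [0, 0, 0, 0, 0, 8, 1],
    [0, 0, 0, 0, 0, 5, 1],
    [0, 0, 0, 0, 0, 0, 1],
    [0, 0, 0, 0, 0, 0, 1],
  ],
)

```text
t: 17.18
tool_pos: [504.2, -359.8, 7.6]
eef_rot: [[0.204, 0.979, -0.001], [0.979, -0.204, -0.0], [-0.0, -0.001, -1.0]]
contact_force: [-0.8, -0.1, 1.8]
width: 21.8
```

Call:
arm_command(
  steps=[
    [0, 0, 0, 0, 0, 0, 0],
    [0, 0, 0, 0, 0, 0, -0.1],
    [0, 0, 0, 0, 0, 0, -0.1],
    [0, 0, 0, 0, 0, -15, -0.1],
    [0, 0, 0, 0, 0, -40, -0.1],
    [0, 0, 0, 0, 0, -50, -0.1],
    [0, 0, 0, 0, 0, -50, -0.1],
    [0, 0, 0, 0, 0, 0, -0.1],
  ],
)

```text
t: 18.18
tool_pos: [507.6, -360.4, 168.3]
eef_rot: [[0.204, 0.979, 0.009], [0.979, -0.204, -0.004], [-0.002, 0.009, -1.0]]
contact_force: [-0.0, -1.1, 0.2]
width: 47.0
```

```bash
python3 - <<'E'
from h import *
st(); snap('wrist','w9.png')
E
```

```text
t 18.18 tcp [ 507.6 -360.4  168.3] F [-0.  -1.1  0.2] w 47.0
[[ 0.204  0.979  0.009]
 [ 0.979 -0.204 -0.004]
 [-0.002  0.009 -1.   ]]
q [ 53.2  48.4 -41.5  93.3  38.5  52.8  75.7]
```

View pics/w9.png

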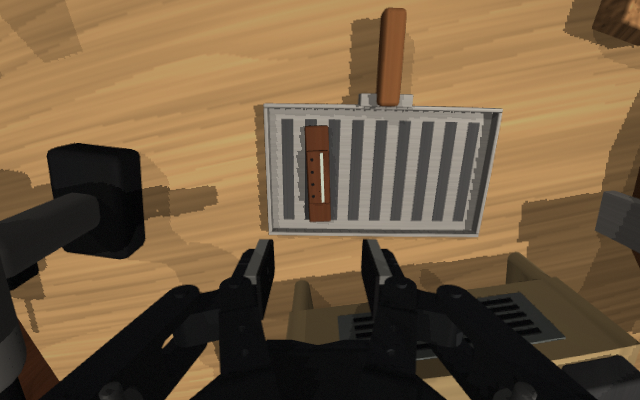

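Call:
arm_command(
  steps=[
    [0, 0, 0, 30, -5, 0, -0.1],
    [0, 0, 0, 52, -9, 0, -0.1],
    [0, 0, 0, 52, -9, 0, -0.1],
    [0, 0, 0, 52, -9, 0, -0.1],
    [0, 0, 0, 52, -9, 0, -0.1],
    [0, 0, 0, 52, -9, 0, -0.1],
    [0, 0, 0, 52, -9, 0, -0.1],
    [0, 0, 0, 52, -9, 0, -0.1],
  ],
)

```text
t: 19.23
tool_pos: [517.1, 41.0, 162.0]
eef_rot: [[0.204, 0.979, -0.002], [0.979, -0.204, -0.001], [-0.001, -0.002, -1.0]]
contact_force: [0.9, -0.4, -0.1]
width: 46.8
```

Call:
arm_command(
  steps=[
    [0, 0, -9, 52, -9, 0, -0.1],
    [0, 0, -10, 52, -18, 0, -0.1],
    [0, 0, -10, 46, -25, 0, -0.1],
    [0, 0, -10, 0, 0, 0, -0.1],
    [0, 0, -10, 0, 0, 0, -0.1],
    [0, 0, -10, 0, 0, 0, -0.1],
    [0, 0, -10, 0, 0, 0, -0.1],
    [0, 0, -10, 0, 0, 0, -0.1],
  ],
)

```text
t: 20.23
tool_pos: [473.1, 187.2, 161.9]
eef_rot: [[-0.925, 0.381, -0.002], [0.381, 0.925, -0.001], [0.001, -0.002, -1.0]]
contact_force: [-0.0, -0.2, -0.2]
width: 47.1
```

Call:
arm_command(
  steps=[
    [0, 0, -10, 0, 0, 0, -0.1],
    [0, 0, -5, 0, 0, 0, -0.1],
    [0, 0, 0, 0, 0, 0, -0.1],
    [0, 0, 0, 0, 0, 0, -0.1],
  ],
)

```text
t: 20.72
tool_pos: [473.5, 187.5, 162.4]
eef_rot: [[-0.991, 0.136, -0.001], [0.136, 0.991, -0.001], [0.001, -0.001, -1.0]]
contact_force: [-0.8, -0.3, 0.2]
width: 47.1
```

```bash
python3 - <<'E'
from h import *
st(); snap('wrist','w10.png')
plan([521,200.8,60],172.3,1,-.1)
E
```

```text
t 20.73 tcp [473.5 187.5 162.4] F [-0.8 -0.3  0.2] w 47.1
[[-0.991  0.136 -0.001]
 [ 0.136  0.991 -0.001]
 [ 0.001 -0.001 -1.   ]]
q [  7.1  48.7 -60.1 112.1  54.1  53.5  90.9]
from [473.6 187.6 162.5] yaw 172.2 dyaw 0.1 q7 90.9
[[0,0,np.float64(-0.1), np.float64(-45.2), np.float64(19.5), np.float64(102.5), -0.1]]
```

View pics/w10.png

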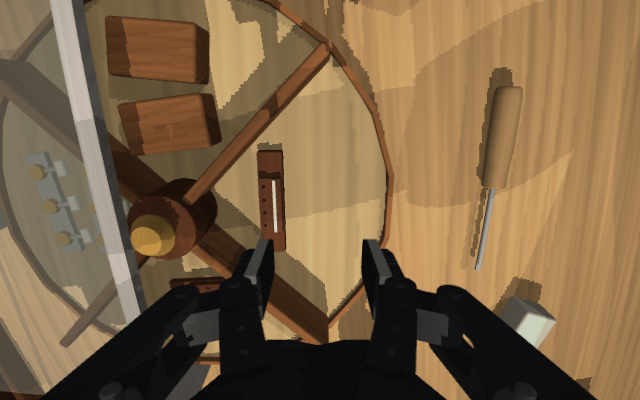

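```bash
python3 - <<'E'
from h import *
m=camera_model('wrist')
P=[onz('wrist',c,36,m) for c in [(258,151),(282,150.5),(286,249),(262,251)]]
print(np.round(sum(P)/4,1),[round(np.linalg.norm(P[i]-P[(i+1)%4])) for i in range(4)],np.degrees(np.arctan2(*((P[0]+P[1]-P[2]-P[3])[:2][::-1]))))
P=[onz('wrist',c,42,m) for c in [(275,180),(278,232)]];print((P[0]+P[1])/2)
E
```

```text
[519.4 198.1  36. ] [22, 101, 25, 103] -98.2952215469829
[514.55329295 200.34883248  42.        ]
```

Call:
arm_command(
  steps=[
    [0, 0, 0, -22, 9, 10, -0.1],
    [0, 0, 0, -22.3, 9.2, 20, -0.1],
    [0, 0, 0, 0, 0, 35, -0.1],
    [0, 0, 0, 0, 0, 35, -0.1],
    [0, 0, 0, 0, 0, 20, -0.1],
    [0, 0, 0, 0, 0, 8, -0.1],
    [0, 0, 0, 0, 0, 3, -0.1],
    [0, 0, 0, 0, 0, 0, -0.1],
  ],
)

```text
t: 21.78
tool_pos: [520.4, 200.2, 32.4]
eef_rot: [[-0.991, 0.135, 0.001], [0.135, 0.991, 0.001], [-0.001, 0.001, -1.0]]
contact_force: [-0.7, -0.2, -0.2]
width: 47.0
```

```bash
python3 - <<'E'
from h import *
st(); snap('wrist','w11.png')
E
```

```text
t 21.77 tcp [520.4 200.2  32.4] F [-0.7 -0.2 -0.2] w 47.0
[[-0.991  0.135  0.001]
 [ 0.135  0.991  0.001]
 [-0.001  0.001 -1.   ]]
q [  2.2  61.5 -51.  107.7  67.3  47.8  85.9]
```

View pics/w11.png

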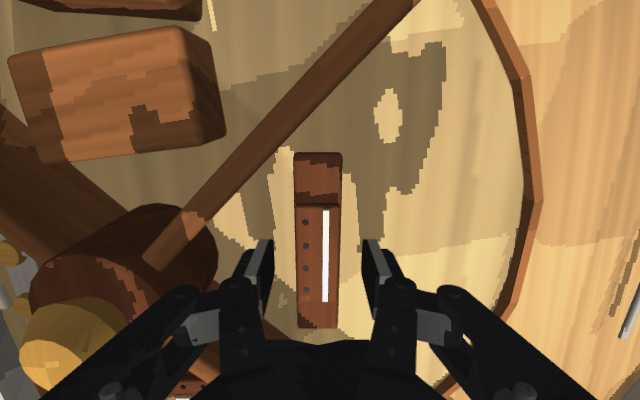

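Call:
arm_command(
  steps=[
    [0, 0, 0, 0, -2, 1.5, 0],
    [0, 0, 0, 0, 0, 0, 1],
    [0, 0, 0, 0, 0, 0, 1],
    [0, 0, 0, 0, 0, 0, 1],
    [0, 0, 0, 0, 0, -10, 1],
    [0, 0, 0, 0, 0, -25, 1],
    [0, 0, 0, 0, 0, -45, 1],
    [0, 0, 0, 0, 0, -45, 1],
  ],
  squeeze=40,
)

```text
t: 22.82
tool_pos: [519.4, 198.2, 156.7]
eef_rot: [[-0.991, 0.134, -0.001], [0.134, 0.991, 0.0], [0.001, 0.0, -1.0]]
contact_force: [1.3, 0.4, -0.5]
width: 22.3
```

Call:
arm_command(
  steps=[
    [0, 0, 0, 0, 0, -30, 1],
    [0, 0, 0, -5, -25, -10, 1],
    [0, 0, 0, -8, -50, -5, 1],
    [0, 0, 0, -8, -50, 0, 1],
    [0, 0, 0, -8, -50, 0, 1],
    [0, 0, 0, -8, -50, 0, 1],
    [0, 0, 0, -8, -50, 0, 1],
    [0, 0, 0, -8, -50, 0, 1],
  ],
)

```text
t: 23.82
tool_pos: [528.4, -132.6, 200.7]
eef_rot: [[-0.991, 0.134, 0.001], [0.134, 0.991, 0.0], [-0.0, 0.001, -1.0]]
contact_force: [1.2, 1.1, -0.3]
width: 22.4
```

```bash
python3 - <<'E'
from h import *
st(); plan([517,-296,200],78,1,1)
E
```

```text
t 23.82 tcp [ 528.4 -132.6  200.7] F [ 1.2  1.1 -0.3] w 22.4
[[-0.991  0.134  0.001]
 [ 0.134  0.991  0.   ]
 [-0.     0.001 -1.   ]]
q [ 44.1  49.1 -64.7 104.2  50.9  61.7 132. ]
from [ 528.4 -132.6  200.7] yaw 172.3 dyaw -94.3 q7 132.0
[[0,0,np.float64(94.3), np.float64(-10.6), np.float64(-163.4), np.float64(0.7), 1]]
```

Call:
arm_command(
  steps=[
    [0, 0, 10, 0, 0, 0, 1],
    [0, 0, 10, 0, 0, 0, 1],
    [0, 0, 10, 0, 0, 0, 1],
    [0, 0, 10, 0, 0, 0, 1],
    [0, 0, 10, 0, 0, 0, 1],
    [0, 0, 10, 0, 0, 0, 1],
    [0, 0, 10, 0, 0, 0, 1],
    [0, 0, 10, 0, 0, 0, 1],
  ],
)

```text
t: 24.82
tool_pos: [528.5, -130.7, 200.7]
eef_rot: [[-0.034, 0.999, 0.0], [0.999, 0.034, 0.001], [0.001, 0.0, -1.0]]
contact_force: [-0.1, -0.0, -0.7]
width: 22.7
```

Call:
arm_command(
  steps=[
    [0, 0, 10, 0, 0, 0, 1],
    [0, 0, 4.3, 0, 0, 0, 1],
    [0, 0, 0, -30, 4, 0, 1],
    [0, 0, 0, -50, 8, 20, 1],
    [0, 0, 0, -50, 8, 30, 1],
    [0, 0, 0, -31, 5, 20, 1],
    [0, 0, 0, 0, 0, 0, 1],
    [0, 0, 0, 0, 0, 0, 1],
  ],
)

```text
t: 25.82
tool_pos: [520.1, -292.4, 130.9]
eef_rot: [[0.207, 0.978, 0.001], [0.978, -0.207, 0.002], [0.002, 0.001, -1.0]]
contact_force: [0.4, 0.2, -1.0]
width: 22.9
```

```bash
python3 - <<'E'
from h import *
st(); snap('wrist','w12.png'); plan([517,-296,50],78,1,1)
E
```

```text
t 25.82 tcp [ 520.1 -292.4  130.9] F [ 0.4  0.2 -1. ] w 22.9
[[ 0.207  0.978  0.001]
 [ 0.978 -0.207  0.002]
 [ 0.002  0.001 -1.   ]]
q [ 46.2  49.3 -38.6  99.   40.5  46.5  66.3]
from [ 520.5 -292.   131.3] yaw 78.1 dyaw -0.1 q7 66.3
[[0,0,np.float64(0.1), np.float64(-4.7), np.float64(-2.6), np.float64(81.3), 1]]
```

View pics/w12.png

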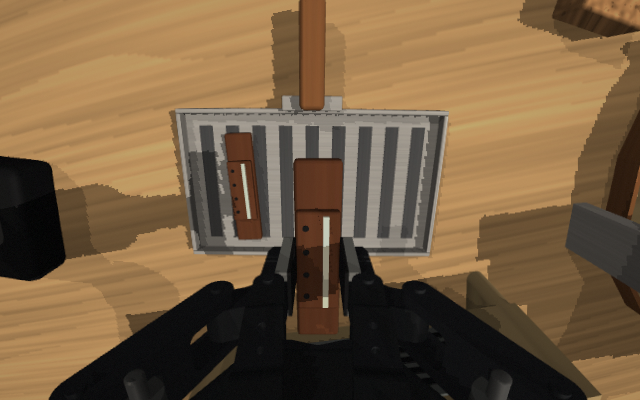

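```bash
python3 - <<'E'
from h import *
m=camera_model('wrist')
P=[onz('wrist',c,15,m) for c in [(178,111),(448,112),(432,256),(192,253)]]
print(np.round(sum(P)/4,1),[round(np.linalg.norm(P[i]-P[(i+1)%4])) for i in range(4)]); d=P[1]-P[0]; print(np.degrees(np.arctan2(d[1],d[0]))-90)
plan([517.5,-295.5,50],77.8,1,1)
E
```

```text
[ 517.9 -294.9   15. ] [232, 139, 240, 136]
-12.097754933049714
from [ 520.5 -292.   131.3] yaw 78.1 dyaw -0.3 q7 66.3
[[0,0,np.float64(0.3), np.float64(-4.1), np.float64(-2.2), np.float64(81.3), 1]]
```

Call:
arm_command(
  steps=[
    [0, 0, 0, -4, -2, 20, 1],
    [0, 0, 0, 0, 0, 40, 1],
    [0, 0, 0, 0, 0, 35, 1],
    [0, 0, 0, 0, 0, 15, 1],
    [0, 0, 0, 0, 0, 9, 1],
    [0, 0, 0, 0, 0, 4, 1],
    [0, 0, 0, 0, 0, 0, 1],
    [0, 0, 0, 0, 0, 0, 1],
  ],
)

```text
t: 26.88
tool_pos: [517.2, -297.7, 8.1]
eef_rot: [[0.209, 0.978, 0.001], [0.978, -0.209, -0.001], [-0.0, 0.002, -1.0]]
contact_force: [0.6, -0.9, -0.2]
width: 22.3
```

Call:
arm_command(
  steps=[
    [0, 0, 0, 0, 0, 0, 0],
    [0, 0, 0, 0, 0, 0, -0.1],
    [0, 0, 0, 0, 0, 0, -0.1],
    [0, 0, 0, 0, 0, -15, -0.1],
    [0, 0, 0, 0, 0, -40, -0.1],
    [0, 0, 0, 0, 0, -50, -0.1],
    [0, 0, 0, 0, 0, -50, -0.1],
    [0, 0, 0, 25, -5, -20, -0.2],
  ],
)

```text
t: 27.88
tool_pos: [518.2, -274.1, 186.2]
eef_rot: [[0.213, 0.977, 0.005], [0.977, -0.213, -0.003], [-0.002, 0.006, -1.0]]
contact_force: [-1.0, 0.0, -0.0]
width: 51.0
```

Call:
arm_command(
  steps=[
    [0, 0, 0, 50, -11, 0, -0.2],
    [0, 0, 0, 55, -11, 0, -0.2],
    [0, 0, 0, 55, -11, 0, -0.2],
    [0, 0, 0, 55, -11, 0, -0.2],
    [0, 0, 0, 55, -11, 0, -0.2],
    [0, 0, 0, 55, -11, 0, -0.2],
    [0, 0, 0, 55, -11, 0, -0.2],
    [0, 0, 0, 55, -11, 0, -0.2],
  ],
)

```text
t: 28.88
tool_pos: [521.6, 173.8, 183.4]
eef_rot: [[0.208, 0.978, 0.001], [0.978, -0.208, 0.0], [0.0, 0.001, -1.0]]
contact_force: [0.6, -0.5, -0.3]
width: 51.2
```

Call:
arm_command(
  steps=[
    [0, 0, 0, 55, -11, 0, -0.2],
    [0, 0, 0, 55, -11, 0, -0.2],
    [0, 0, 10, 0, 0, 0, -0.2],
    [0, 0, 10, 0, 0, 0, -0.2],
    [0, 0, 10, 0, 0, 0, -0.2],
    [0, 0, 10.5, 0, 0, 0, -0.2],
    [0, 0, 0, 0, 0, 0, -0.2],
    [0, 0, 0, 0, 0, 0, -0.2],
  ],
)

```text
t: 29.88
tool_pos: [523.0, 284.2, 182.8]
eef_rot: [[0.792, 0.611, 0.0], [0.611, -0.792, 0.0], [0.0, -0.0, -1.0]]
contact_force: [0.5, 0.5, 0.9]
width: 51.3
```

```bash
python3 - <<'E'
from h import *
st(); snap('wrist','w13.png'); plan([516,304.3,50],37.3,1,1)
E
```

```text
t 29.88 tcp [523.  284.2 182.8] F [0.5 0.5 0.9] w 51.3
[[ 0.792  0.611  0.   ]
 [ 0.611 -0.792  0.   ]
 [ 0.    -0.    -1.   ]]
q [-18.2  42.3 -26.   97.4  24.2  46.  -17.7]
from [523.  284.1 182.6] yaw 37.6 dyaw -0.3 q7 -17.8
[[0,0,np.float64(0.3), np.float64(6.8), np.float64(-20.3), np.float64(132.6), 1]]
```

View pics/w13.png

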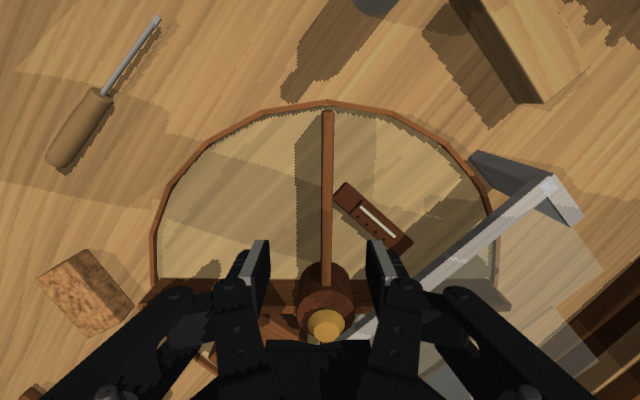

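Call:
arm_command(
  steps=[
    [0, 0, 0, 7, -20, 20, -0.2],
    [0, 0, 0, 0, 0, 40, -0.2],
    [0, 0, 0, 0, 0, 40, -0.2],
    [0, 0, 0, 0, 0, 22, -0.2],
    [0, 0, 0, 0, 0, 10, -0.2],
    [0, 0, 0, 0, 0, 0, 1],
    [0, 0, 0, 0, 0, 0, 1],
    [0, 0, 0, 0, 0, 0, 1],
  ],
  squeeze=30,
)

```text
t: 30.92
tool_pos: [517.4, 304.8, 51.5]
eef_rot: [[0.794, 0.608, 0.002], [0.608, -0.794, 0.002], [0.003, 0.0, -1.0]]
contact_force: [0.8, 0.0, 2.1]
width: 9.2
```

Call:
arm_command(
  steps=[
    [0, 0, -5, -12.5, 0.5, 0, 1],
    [0, 0, -8, -20, 1.4, 0, 1],
    [0, 0, -10, -25, 2.2, 0, 1],
    [0, 0, -10, -25, 2.2, 0, 1],
    [0, 0, -10, -25, 2.2, 0, 1],
    [0, 0, -10, -25, 2.2, 0, 1],
    [0, 0, -10, -25, 2.2, 0, 1],
    [0, 0, -10, -25, 2.2, 0, 1],
  ],
)

```text
t: 31.92
tool_pos: [470.5, 140.0, 51.4]
eef_rot: [[-0.355, 0.935, 0.003], [0.935, 0.355, 0.002], [0.001, 0.004, -1.0]]
contact_force: [3.8, 2.3, -1.8]
width: 9.7
```

Call:
arm_command(
  steps=[
    [0, 0, -9, -22, 1.7, 0, 1],
    [0, 0, -5, -12, 0.5, 0, 1],
    [0, 0, 0, 0, 0, 0, 1],
    [0, 0, 0, 0, 0, 0, 0],
    [0, 0, 0, 0, 0, 0, -0.1],
    [0, 0, 0, 0, 0, 0, -0.1],
    [0, 0, 0, 0, 0, -30, -0.1],
    [0, 0, 0, 0, 0, -50, -0.1],
  ],
)

```text
t: 32.92
tool_pos: [483.7, 109.0, 130.0]
eef_rot: [[-0.566, 0.824, -0.004], [0.824, 0.566, -0.001], [0.001, -0.004, -1.0]]
contact_force: [-0.0, -0.5, 0.9]
width: 47.1
```

```bash
python3 - <<'E'
from h import *
st()
E
```

```text
t 32.92 tcp [483.7 109.  130. ] F [-0.  -0.5  0.9] w 47.1
[[-0.566  0.824 -0.004]
 [ 0.824  0.566 -0.001]
 [ 0.001 -0.004 -1.   ]]
q [  7.6  45.2 -43.  115.9  49.7  39.4  56.4]
```

Call:
arm_command(
  steps=[
    [0, 0, -9, 0, 0, -15, -0.1],
    [0, 0, -9, 0, 0, -15, -0.1],
    [0, 0, -9, 0, 0, 0, -0.1],
    [0, 0, -9, 0, 0, 0, -0.1],
    [0, 0, -9, 0, 0, 0, -0.1],
    [0, 0, 0, -10, 50, 0, -0.1],
    [0, 0, 0, -10, 50, 0, -0.1],
    [0, 0, 0, 0, 0, 0, -0.1],
  ],
)

```text
t: 33.92
tool_pos: [523.1, 209.2, 160.8]
eef_rot: [[-0.984, 0.179, 0.001], [0.179, 0.984, 0.005], [-0.0, 0.005, -1.0]]
contact_force: [-0.7, -1.1, -0.4]
width: 46.8
```

Call:
arm_command(
  steps=[
    [0, 0, 0, 0, 0, 0, -0.1],
  ],
)

```text
t: 34.05
tool_pos: [522.2, 203.2, 159.7]
eef_rot: [[-0.983, 0.183, -0.001], [0.183, 0.983, -0.002], [0.001, -0.002, -1.0]]
contact_force: [-0.3, -0.3, -0.4]
width: 47.0
```

```bash
python3 - <<'E'
from h import *
st(); m=camera_model('wrist');snap('wrist','w14.png'); plan([521.7,204.8,31],169.5,1,-.1)
for d in spot_point('wrist','bridge1_mid'): print(d['conf'],d['xy'],onz('wrist',d['xy'],35,m))
E
```

```text
t 34.05 tcp [522.2 203.2 159.7] F [-0.3 -0.3 -0.4] w 47.0
[[-0.983  0.183 -0.001]
 [ 0.183  0.983 -0.002]
 [ 0.001 -0.002 -1.   ]]
q [  4.5  50.4 -56.1 103.7  50.9  55.5  95.5]
from [522.3 202.5 159.7] yaw 169.4 dyaw 0.1 q7 95.5
[[0,0,np.float64(-0.1), np.float64(1.0), np.float64(2.1), np.float64(128.7), -0.1]]
```

View pics/w14.png

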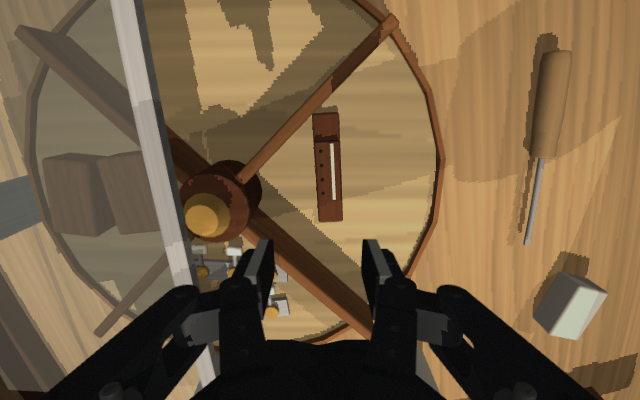

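```bash
python3 - <<'E'
from h import *
m=camera_model('wrist')
P=[onz('wrist',c,36,m) for c in [(313,114),(338,112),(343,221),(319,222)]]
print(np.round(sum(P)/4,1),[round(np.linalg.norm(P[i]-P[(i+1)%4])) for i in range(4)],np.degrees(np.arctan2(*((P[0]+P[1]-P[2]-P[3])[:2][::-1]))))
E
```

```text
[509.3 187.6  36. ] [22, 103, 24, 102] -97.0939080189583
```

Call:
arm_command(
  steps=[
    [0, 0, 0, 10, -16.6, 20, -0.1],
    [0, 0, -3, 0, 0, 30, -0.1],
    [0, 0, 0, 0, 0, 35, -0.1],
    [0, 0, 0, 0, 0, 25, -0.1],
    [0, 0, 0, 0, 0, 12, -0.1],
    [0, 0, 0, 0, 0, 5, -0.1],
    [0, 0, 0, 0, 0, 0, -0.1],
    [0, 0, 0, 0, 0, 0, -0.1],
  ],
)

```text
t: 35.15
tool_pos: [510.4, 189.8, 34.1]
eef_rot: [[-0.991, 0.132, 0.001], [0.132, 0.991, 0.001], [-0.001, 0.001, -1.0]]
contact_force: [-0.4, -0.7, 0.9]
width: 47.4
```

```bash
python3 - <<'E'
from h import *
st(); m=camera_model('wrist');snap('wrist','w15.png')
E
```

```text
t 35.15 tcp [510.4 189.8  34.1] F [-0.4 -0.7  0.9] w 47.4
[[-0.991  0.132  0.001]
 [ 0.132  0.991  0.001]
 [-0.001  0.001 -1.   ]]
q [  1.5  59.5 -47.7 110.   66.6  44.   86. ]
```

View pics/w15.png

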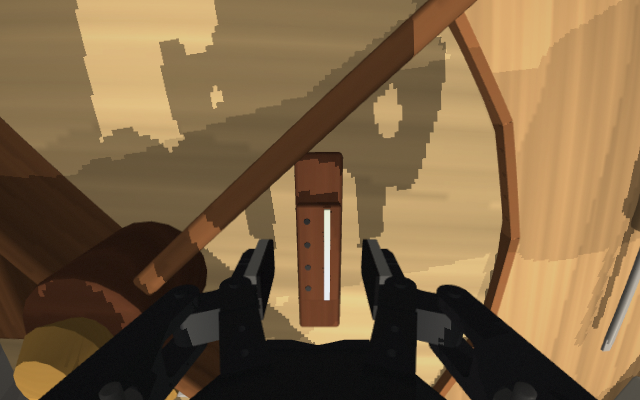

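Aligned between the fingers; shift −2 along y and lower 3 mm, close and lift.

Call:
arm_command(
  steps=[
    [0, 0, 0, 0, -2, 3, 0],
    [0, 0, 0, 0, 0, 0, 1],
    [0, 0, 0, 0, 0, 0, 1],
    [0, 0, 0, 0, 0, 0, 1],
    [0, 0, 0, 0, 0, -10, 1],
    [0, 0, 0, 0, 0, -25, 1],
    [0, 0, 0, 0, 0, -45, 1],
    [0, 0, 0, 0, 0, -45, 1],
  ],
  squeeze=40,
)

```text
t: 36.2
tool_pos: [509.3, 187.7, 156.9]
eef_rot: [[-0.991, 0.131, -0.0], [0.131, 0.991, 0.0], [0.001, 0.0, -1.0]]
contact_force: [-0.8, -0.3, -1.0]
width: 22.1
```

Call:
arm_command(
  steps=[
    [0, 0, 0, 0, 0, -30, 1],
    [0, 0, 0, -5, -25, -10, 1],
    [0, 0, 0, -8, -50, -5, 1],
    [0, 0, 0, -8, -50, 0, 1],
    [0, 0, 0, -8, -50, 0, 1],
    [0, 0, 0, -8, -50, 0, 1],
    [0, 0, 0, -8, -50, 0, 1],
    [0, 0, 0, 0, 0, 0, 1],
  ],
)

```text
t: 37.2
tool_pos: [517.5, -96.2, 199.7]
eef_rot: [[-0.99, 0.14, -0.002], [0.14, 0.99, -0.003], [0.001, -0.003, -1.0]]
contact_force: [1.2, 0.9, -0.2]
width: 22.3
```

Call:
arm_command(
  steps=[
    [0, 0, 10, 0, 0, 0, 1],
    [0, 0, 10, 0, 0, 0, 1],
    [0, 0, 10, 0, 0, 0, 1],
    [0, 0, 10, 0, 0, 0, 1],
    [0, 0, 10, 0, 0, 0, 1],
    [0, 0, 10, 0, 0, 0, 1],
    [0, 0, 10, 0, 0, 0, 1],
    [0, 0, 10, 0, 0, 0, 1],
  ],
)

```text
t: 38.2
tool_pos: [518.2, -89.3, 200.9]
eef_rot: [[-0.039, 0.999, 0.001], [0.999, 0.039, 0.001], [0.001, 0.001, -1.0]]
contact_force: [-1.0, -0.5, 0.2]
width: 22.4
```

Call:
arm_command(
  steps=[
    [0, 0, 10, 0, 0, 0, 1],
    [0, 0, 4.5, 0, 0, 0, 1],
    [0, 0, 0, -30, 4, 10, 1],
    [0, 0, 0, -30, 4, 20, 1],
    [0, 0, 0, -30, 4, 20, 1],
    [0, 0, 0, 0, 0, 20, 1],
    [0, 0, 0, 0, 0, 0, 1],
    [0, 0, 0, 0, 0, 0, 1],
  ],
)

```text
t: 39.2
tool_pos: [512.0, -180.0, 131.3]
eef_rot: [[0.207, 0.978, 0.002], [0.978, -0.207, 0.001], [0.001, 0.001, -1.0]]
contact_force: [0.2, -0.5, 0.0]
width: 22.0
```

```bash
python3 - <<'E'
from h import *
st(); snap('wrist','w16.png'); plan([531,-232.5,50],77.9,1,1)
E
```

```text
t 39.2 tcp [ 512.  -180.   131.3] F [ 0.2 -0.5  0. ] w 22.0
[[ 0.207  0.978  0.002]
 [ 0.978 -0.207  0.001]
 [ 0.001  0.001 -1.   ]]
q [ 34.1  44.9 -33.2 108.6  38.6  38.1  55.2]
from [ 512.1 -180.2  131.4] yaw 78.1 dyaw -0.2 q7 55.2
[[0,0,np.float64(0.2), np.float64(-47.2), np.float64(29.3), np.float64(81.4), 1]]
```

View pics/w16.png

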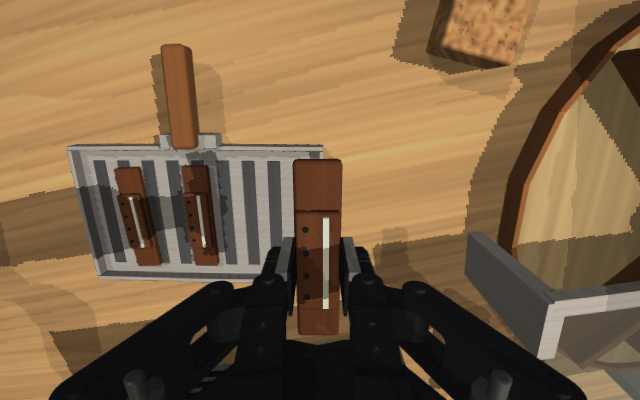

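```bash
python3 - <<'E'
from h import *
m=camera_model('wrist')
P=[onz('wrist',c,15,m) for c in [(68,147),(324,146),(98,277)]]
print(np.round((P[1]+P[2])/2,1),np.linalg.norm(P[0]-P[1]),np.linalg.norm(P[0]-P[2])); d=P[1]-P[0]; print(np.degrees(np.arctan2(d[1],d[0]))-90)
E
```

```text
[ 515.8 -295.3   15. ] 233.45912139416654 136.79204398313803
-12.135637760637223
```

Call:
arm_command(
  steps=[
    [0, 0, 0, -20, 14, 0, 1],
    [0, 0, 0, -27, 15, 20, 1],
    [0, 0, 0, 0, 0, 20, 1],
    [0, 0, 0, 0, 0, 40, 1],
    [0, 0, 0, 0, 0, 27, 1],
    [0, 0, 0, 0, 0, 11, 1],
    [0, 0, 0, 0, 0, 0, 1],
    [0, 0, 0, 0, 0, 0, 1],
  ],
)

```text
t: 40.25
tool_pos: [530.8, -233.6, 13.6]
eef_rot: [[0.209, 0.978, 0.002], [0.978, -0.209, -0.001], [-0.0, 0.002, -1.0]]
contact_force: [-0.8, -0.4, 0.8]
width: 22.9
```

```bash
python3 - <<'E'
from h import *
st(); snap('wrist','w17.png'); plan([530.5,-232.5,8],77.9,1,1)
E
```

```text
t 40.25 tcp [ 530.8 -233.6   13.6] F [-0.8 -0.4  0.8] w 22.9
[[ 0.209  0.978  0.002]
 [ 0.978 -0.209 -0.001]
 [-0.     0.002 -1.   ]]
q [ 33.9  56.8 -25.8 104.6  47.   29.8  54.1]
from [ 530.7 -233.6   13.6] yaw 78.0 dyaw -0.1 q7 54.1
[[0,0,np.float64(0.1), np.float64(1.1), np.float64(-0.5), np.float64(5.6), 1]]
```

View pics/w17.png

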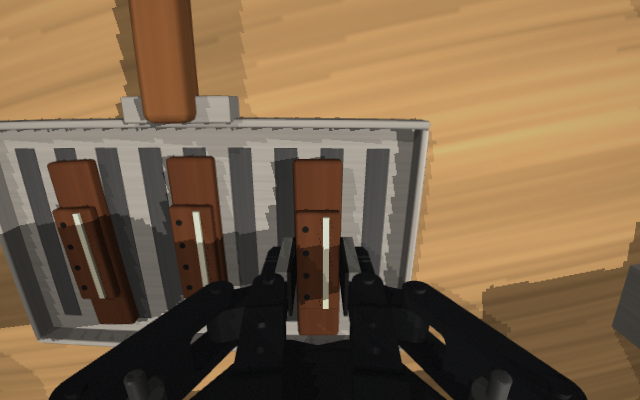

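Call:
arm_command(
  steps=[
    [0, 0, 0, 0, -0.5, 5.5, 1],
    [0, 0, 0, 0, 0, 0, 1],
    [0, 0, 0, 0, 0, 0, 0.2],
    [0, 0, 0, 0, 0, 0, -0.1],
    [0, 0, 0, 0, 0, 0, -0.1],
    [0, 0, 0, 0, 0, -15, -0.1],
    [0, 0, 0, 0, 0, -50, -0.1],
    [0, 0, 0, 0, 0, -60, -0.1],
  ],
)

```text
t: 41.3
tool_pos: [528.5, -233.1, 133.4]
eef_rot: [[0.208, 0.978, -0.002], [0.978, -0.208, 0.001], [0.0, -0.002, -1.0]]
contact_force: [0.8, -1.6, 0.7]
width: 47.2
```

```bash
python3 - <<'E'
from h import *
st()
E
```

```text
t 41.3 tcp [ 528.5 -233.1  133.4] F [ 0.8 -1.6  0.7] w 47.2
[[ 0.208  0.978 -0.002]
 [ 0.978 -0.208  0.001]
 [ 0.    -0.002 -1.   ]]
q [ 38.9  47.1 -34.7 102.3  37.7  43.   62.1]
```

Call:
arm_command(
  steps=[
    [0, 0, 10, 0, 0, -20, -0.1],
    [0, 0, 10, 0, 0, -20, -0.1],
    [0, 0, 10, 0, 0, -20, -0.1],
    [0, 0, 10, 0, 0, -20, -0.1],
    [0, 0, 10, 0, 0, -20, -0.1],
    [0, 0, 10, 0, 0, -20, -0.1],
    [0, 0, 10, 0, 0, -20, -0.1],
    [0, 0, 10, 0, 0, -20, -0.1],
  ],
)

```text
t: 42.3
tool_pos: [529.0, -232.7, 293.5]
eef_rot: [[0.999, -0.041, 0.001], [-0.041, -0.999, 0.001], [0.001, -0.001, -1.0]]
contact_force: [-0.7, -0.3, -0.5]
width: 47.3
```

Call:
arm_command(
  steps=[
    [0, 0, 10, 0, 0, 0, -0.1],
    [0, 0, 10, 0, 0, 0, -0.1],
    [0, 0, 10, 0, 0, 0, -0.1],
    [0, 0, 10, 0, 0, 0, -0.1],
    [0, 0, 10, 0, 0, 0, -0.1],
    [0, 0, 10, 0, 0, 0, -0.1],
    [0, 0, 10, 0, 0, 0, -0.1],
    [0, 0, 10, 0, 0, 0, -0.1],
  ],
)

```text
t: 43.3
tool_pos: [529.1, -232.5, 292.7]
eef_rot: [[0.134, -0.991, 0.001], [-0.991, -0.134, 0.001], [-0.001, -0.001, -1.0]]
contact_force: [0.0, 0.7, -0.4]
width: 46.5
```

Call:
arm_command(
  steps=[
    [0, 0, 10, 0, 0, 0, -0.1],
    [0, 0, 8, 0, 0, 0, -0.1],
    [0, 0, 0, 50, 20, 0, -0.1],
    [0, 0, 0, 0, 0, 0, -0.1],
    [0, 0, 0, 0, 0, 0, -0.1],
  ],
)

```text
t: 43.92
tool_pos: [500.9, -278.5, 292.4]
eef_rot: [[-0.174, -0.985, 0.001], [-0.985, 0.174, 0.001], [-0.001, -0.001, -1.0]]
contact_force: [0.2, 1.5, 1.1]
width: 47.0
```

```bash
python3 - <<'E'
from h import *
st(); m=camera_model('wrist'); snap('wrist','w18.png')
for n,z in [('tray',0),('tray_handle',22),('mouth',0),('switch_tip',216)]:
  for d in spot_point('wrist',n): print(n,d['conf'],d['xy'],onz('wrist',d['xy'],z,m))
E
```

```text
t 43.92 tcp [ 500.9 -278.5  292.4] F [0.2 1.5 1.1] w 47.0
[[-0.174 -0.985  0.001]
 [-0.985  0.174  0.001]
 [-0.001 -0.001 -1.   ]]
q [ 18.6  31.6  10.   95.1  -6.6  53.8 -69.1]
tray 0.95 [324.4, 141.7] [ 521.31861427 -291.11247383    0.        ]
tray_handle 0.93 [325.2, 229.3] [ 392.74197473 -270.15609461   22.        ]
switch_tip 0.89 [130.7, 6.9] [ 662.37897076 -177.98576032  216.        ]
switch_tip 0.51 [525.9, 130.5] [ 532.2238675 -441.8560893  216.       ]
```

View pics/w18.png

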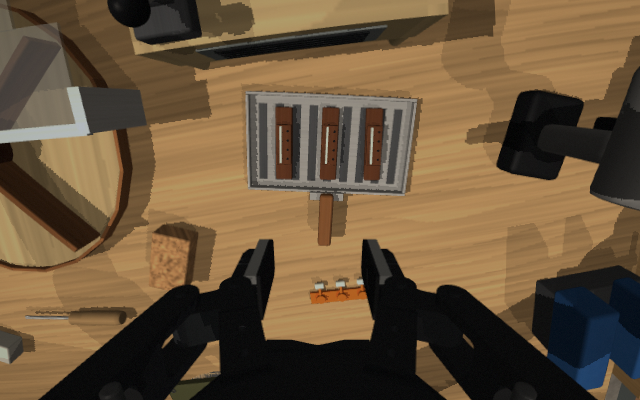

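Call:
arm_command(
  steps=[
    [0, 0, 0, 0, -30, 0, -0.1],
    [0, 0, 0, 0, -30, 0, -0.1],
    [0, 0, 0, 0, -20, 0, -0.1],
    [0, 0, 0, 0, 0, 0, -0.1],
    [0, 0, 0, 0, 0, 0, -0.1],
  ],
)

```text
t: 44.8
tool_pos: [578.7, -292.8, 291.6]
eef_rot: [[-0.174, -0.985, -0.001], [-0.985, 0.174, 0.0], [-0.0, 0.001, -1.0]]
contact_force: [-0.4, 0.6, -0.6]
width: 47.3
```

```bash
python3 - <<'E'
from h import *
st(); m=camera_model('wrist'); snap('wrist','w19.png')
for n,z in [('tray',0),('tray_handle',22),('mouth',0),('switch_tip',216)]:
  for d in spot_point('wrist',n): print(n,d['conf'],d['xy'],onz('wrist',d['xy'],z,m))
E
python3 crop.py w19.png c19.png 90 0 490 250 g
```

```text
t 44.8 tcp [ 578.7 -292.8  291.6] F [-0.4  0.6 -0.6] w 47.3
[[-0.174 -0.985 -0.001]
 [-0.985  0.174  0.   ]
 [-0.     0.001 -1.   ]]
q [ 17.4  38.2  10.2  81.4  -7.1  61.  -71.1]
tray 0.66 [326.2, 193.0] [ 520.37729436 -295.3359223     0.        ]
tray 0.34 [30.0, 263.1] [482.93610223 246.62669953   0.        ]
tray 0.21 [367.6, 202.6] [ 493.6280278  -356.54490149    0.        ]
tray_handle 0.6 [325.4, 275.1] [ 390.27242714 -271.72068547   22.        ]
switch_tip 0.68 [144.5, 123.8] [ 663.58292026 -177.59918532  216.        ]
```

View pics/c19.png

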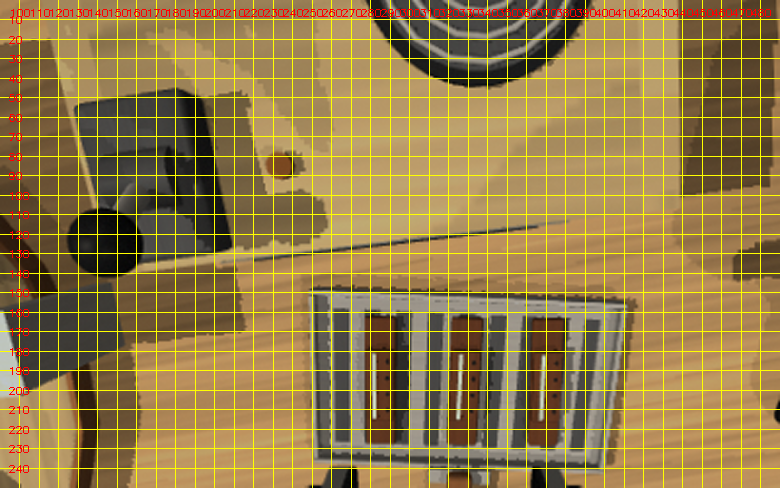

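```bash
python3 crop.py w19.png c20.png 100 60 290 200; python3 crop.py w19.png c21.png 290 60 480 200
```

```text
(no output)
```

View pics/c20.png

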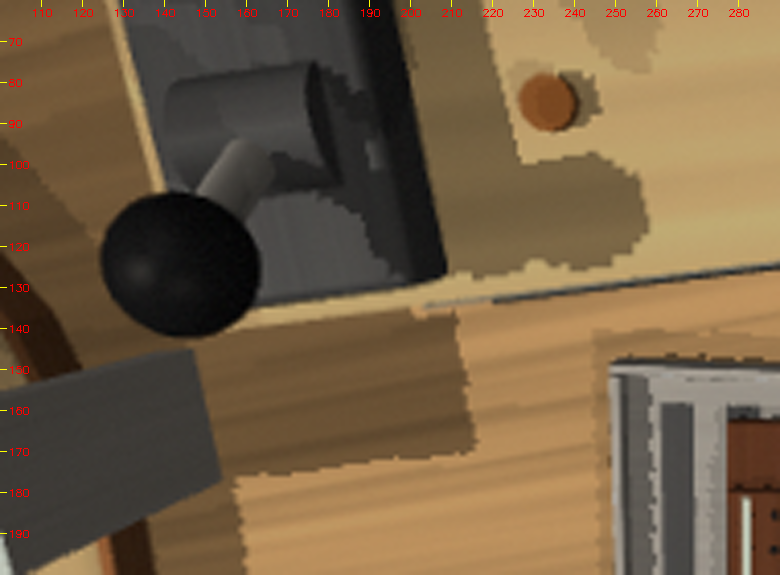

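View pics/c21.png

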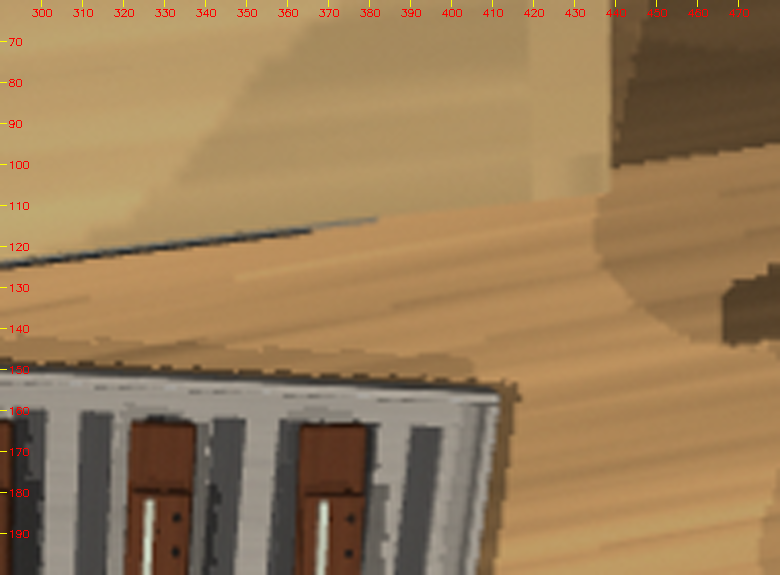

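```bash
python3 crop.py w18.png c22.png 100 0 300 140; python3 crop.py w18.png c23.png 300 0 500 140
```

```text
(no output)
```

View pics/c22.png

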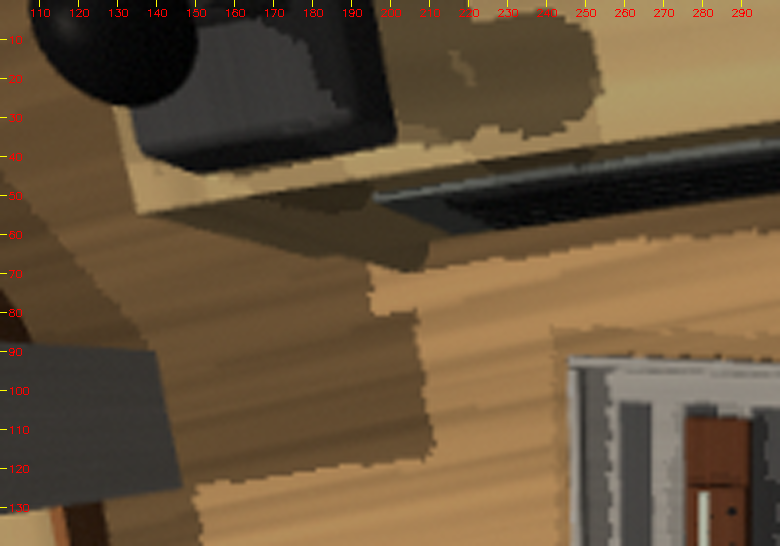

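View pics/c23.png

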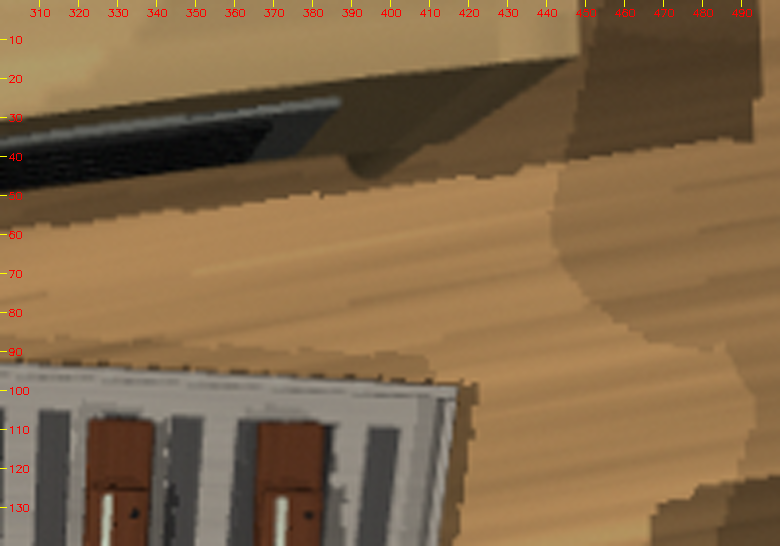

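```bash
python3 - <<'E'
from h import *
m=camera_model('wrist'); s=get_state()
Rc=cv2.Rodrigues(np.array(m["rvec"]))[0]; tc=np.array(m["tvec"]).ravel()
Rt=np.array(s['eef_rot']); pt=np.array(s['tool_pos'])
A=Rc@Rt; b=Rc@pt+tc
Rt2=np.array([[-0.174,-0.985,0.001],[-0.985,0.174,0.001],[-0.001,-0.001,-1]]); pt2=np.array([500.9,-278.5,292.4])
R2=A@Rt2.T; t2=b-R2@pt2
m2=dict(m); m2['rvec']=cv2.Rodrigues(R2)[0].ravel(); m2['tvec']=t2
np.set_printoptions(suppress=True,precision=1)
L=onz('wrist',(135,55),150,m2); R=onz('wrist',(447.5,14.5),150,m2)
print('w18 corners',L,R,np.linalg.norm(L-R),'mid',(L+R)/2); d=L-R; print('yaw',np.degrees(np.arctan2(d[1],d[0]))-90)
a=onz('wrist',(205,69),0,m2); c=onz('wrist',(395,46),0,m2); print('posts',a,c,np.linalg.norm(a-c),(a+c)/2,np.degrees(np.arctan2(*(a-c)[1::-1]))-90)
R1=onz('wrist',(438.5,107),150,m); L1=onz('wrist',(205,134),150,m); print('w19',R1,L1); d=L1-R1; print('yaw',np.degrees(np.arctan2(d[1],d[0]))-90)
print('ball',onz('wrist',(144.5,123.5),216,m), onz('wrist',(112,8),216,m2))
P=[onz('wrist',q,15,m2) for q in [(246,92),(418,99),(406,195),(248,187)]]; print('tray',sum(P)/4,[round(np.linalg.norm(P[i]-P[(i+1)%4])) for i in range(4)])
E
```

```text
w18 corners [ 649.3 -135.   150. ] [ 632.1 -416.   150. ] 281.43910462998747 mid [ 640.7 -275.5  150. ]
yaw -3.5060594973756167
posts [ 649.9 -145.    -0. ] [ 632.9 -407.4    0. ] 262.8889633998211 [ 641.4 -276.2   -0. ] -3.719144567647618
w19 [ 632.4 -417.1  150. ] [ 646.3 -194.4  150. ]
yaw -3.5598207256504395
ball [ 664.3 -177.7  216. ] [ 664.7 -164.9  216. ]
tray [ 517.2 -298.1   15. ] [235, 138, 237, 135]
```

Call:
arm_command(
  steps=[
    [0, 0, -10, 2, 38, 0, -0.1],
    [0, 0, -10, 0, 0, 0, -0.1],
    [0, 0, -10, 0, 0, 0, -0.1],
    [0, 0, -10, 0, 0, 0, -0.1],
    [0, 0, -10, 0, 0, 0, -0.1],
    [0, 0, -10, 0, 0, 0, -0.1],
    [0, 0, -10, 0, 0, 0, -0.1],
    [0, 0, -10, 0, 0, 0, -0.1],
  ],
)

```text
t: 46.05
tool_pos: [541.5, -288.6, 292.0]
eef_rot: [[0.941, -0.338, 0.0], [-0.338, -0.941, -0.0], [0.0, 0.0, -1.0]]
contact_force: [-0.6, -0.3, 1.0]
width: 46.9
```

Call:
arm_command(
  steps=[
    [0, 0, -10, 0, 0, 0, -0.1],
    [0, 0, -10, 0, 0, 0, -0.1],
    [0, 0, -10, 0, 0, 0, -0.1],
    [0, 0, -10, 0, 0, 0, -0.1],
    [0, 0, -10, 0, 0, 0, -0.1],
    [0, 0, -10, 0, 0, 0, -0.1],
    [0, 0, -10, 0, 0, 0, -0.1],
    [0, 0, -10, 0, 0, 0, -0.1],
  ],
)

```text
t: 47.05
tool_pos: [541.4, -288.8, 292.0]
eef_rot: [[0.496, 0.868, -0.0], [0.868, -0.496, -0.001], [-0.001, 0.0, -1.0]]
contact_force: [0.2, -1.0, -0.3]
width: 47.1
```

Call:
arm_command(
  steps=[
    [0, 0, -10, 0, -30, 20, -0.1],
    [0, 0, -8, 0, -45, 40, -0.1],
    [0, 0, 0, 0, -45, 40, -0.1],
    [0, 0, 0, 0, -30, 40, -0.1],
    [0, 0, 0, 0, 0, 20, -0.1],
    [0, 0, 0, 0, 0, 0, -0.1],
    [0, 0, 0, 0, 0, 0, -0.1],
  ],
)

```text
t: 47.92
tool_pos: [401.4, -242.6, 132.6]
eef_rot: [[0.209, 0.978, 0.002], [0.978, -0.209, -0.001], [-0.0, 0.002, -1.0]]
contact_force: [0.8, 1.1, -0.3]
width: 46.9
```

```bash
python3 - <<'E'
from h import *
st(); m=camera_model('wrist'); snap('wrist','w24.png'); plan([391,-269,6],77.9,1,-.1)
for n,z in [('tray',0),('tray_handle',22)]:
  for d in spot_point('wrist',n): print(n,d['conf'],d['xy'],onz('wrist',d['xy'],z,m))
E
```

```text
t 47.92 tcp [ 401.4 -242.6  132.6] F [ 0.8  1.1 -0.3] w 46.9
[[ 0.209  0.978  0.002]
 [ 0.978 -0.209 -0.001]
 [-0.     0.002 -1.   ]]
q [ 44.1  40.4 -29.8 120.9  41.6  29.   60.6]
from [ 401.5 -242.7  132.8] yaw 77.9 dyaw -0.0 q7 60.6
[[0,0,np.float64(0.0), np.float64(-27.9), np.float64(-4.7), np.float64(126.8), -0.1]]
tray 0.95 [290.2, 293.5] [ 516.91356738 -297.28435112    0.        ]
tray 0.72 [46.0, 306.7] [ 480.75485481 -590.84170756    0.        ]
tray_handle 0.57 [289.1, 187.1] [ 391.66286281 -265.72481475   22.        ]
```

View pics/w24.png

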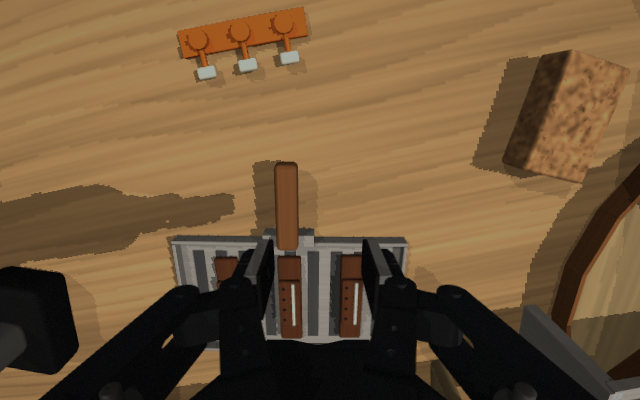

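Call:
arm_command(
  steps=[
    [0, 0, 0, -27, -5, 10, -0.1],
    [0, 0, 0, 0, 0, 35, -0.1],
    [0, 0, 0, 0, 0, 40, -0.1],
    [0, 0, 0, 0, 0, 20, -0.1],
    [0, 0, 0, 0, 0, 0, -0.1],
    [0, 0, 0, 0, 0, 0, -0.1],
  ],
)

```text
t: 48.82
tool_pos: [390.5, -267.9, 27.7]
eef_rot: [[0.209, 0.978, 0.002], [0.978, -0.209, -0.001], [-0.0, 0.002, -1.0]]
contact_force: [0.1, -0.1, -0.1]
width: 47.3
```

```bash
python3 - <<'E'
from h import *
st(); snap('wrist','w25.png')
E
```

```text
t 48.83 tcp [ 390.5 -267.9   27.7] F [ 0.1 -0.1 -0.1] w 47.3
[[ 0.209  0.978  0.002]
 [ 0.978 -0.209 -0.001]
 [-0.     0.002 -1.   ]]
q [ 37.   50.8 -13.2 123.1  56.9  12.2  50.2]
```

View pics/w25.png

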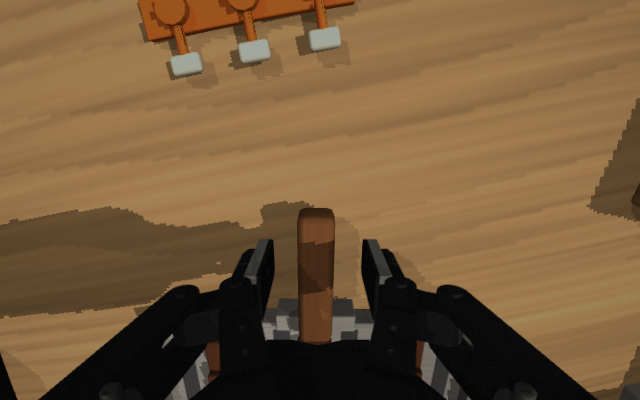

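Call:
arm_command(
  steps=[
    [0, 0, 0, 0, 0, 12, -0.1],
    [0, 0, 0, 0, 0, 7, 0],
    [0, 0, 0, 0, 0, 0, 1],
    [0, 0, 0, 0, 0, 0, 1],
    [0, 0, 0, 0, 0, 0, 1],
    [0, 0, 0, 0, 0, 0, 1],
  ],
  squeeze=60,
)

```text
t: 49.62
tool_pos: [389.7, -268.0, 8.2]
eef_rot: [[0.209, 0.978, 0.0], [0.978, -0.209, -0.001], [-0.001, 0.001, -1.0]]
contact_force: [-1.3, -0.8, 5.0]
width: 18.7
```

```bash
python3 - <<'E'
from h import *
st(); plan([406.4,-261.2,8.5],86.45,4,1)
E
```

```text
t 49.62 tcp [ 389.7 -268.     8.2] F [-1.3 -0.8  5. ] w 18.7
[[ 0.209  0.978  0.   ]
 [ 0.978 -0.209 -0.001]
 [-0.001  0.001 -1.   ]]
q [ 34.1  52.9  -8.4 123.3  59.6   7.8  47.6]
from [ 389.7 -268.     8.2] yaw 77.9 dyaw 8.5 q7 47.6
[[0,0,np.float64(-2.1), np.float64(2.5), np.float64(3.7), np.float64(-0.1), 1], [0,0,np.float64(-2.1), np.float64(2.4), np.float64(3.8), np.float64(-0.1), 1], [0,0,np.float64(-2.1), np.float64(2.3), np.float64(3.9), np.float64(-0.1), 1], [0,0,np.float64(-2.1), np.float64(2.1), np.float64(4.0), np.float64(-0.1), 1]]
```

Call:
arm_command(
  steps=[
    [0, 0, -1, 1.2, 1.9, 0, 1],
    [0, 0, -1, 1.2, 1.9, 0, 1],
    [0, 0, -1.1, 1.2, 1.9, 0, 1],
    [0, 0, -1.1, 1.2, 1.9, 0, 1],
    [0, 0, -1.1, 1.1, 1.9, 0, 1],
    [0, 0, -1.1, 1.1, 2, 0, 1],
    [0, 0, -1.1, 1.1, 2, 0, 1],
    [0, 0, -1, 1.1, 2, 0, 1],
  ],
)

```text
t: 50.62
tool_pos: [404.1, -263.5, 8.2]
eef_rot: [[0.065, 0.998, -0.004], [0.998, -0.065, -0.004], [-0.004, -0.004, -1.0]]
contact_force: [-3.7, -4.9, 8.1]
width: 19.3
```

Call:
arm_command(
  steps=[
    [0, 0, 0, 0, 0, 0, 1],
    [0, 0, 0, 0, 0, 0, 1],
  ],
)

```text
t: 50.88
tool_pos: [404.4, -263.3, 8.2]
eef_rot: [[0.065, 0.998, -0.003], [0.998, -0.065, -0.004], [-0.004, -0.003, -1.0]]
contact_force: [-3.8, -2.7, 8.1]
width: 18.6
```

```bash
python3 - <<'E'
from h import *
st(); snap('wrist','w26.png'); snap('top','t26.png'); snap('scene','s26.png')
E
python3 crop.py t26.png c26.png 330 90 450 260 g; python3 crop.py s26.png c27.png 190 210 320 345 g
```

```text
t 50.88 tcp [ 404.4 -263.3    8.2] F [-3.8 -2.7  8.1] w 18.6
[[ 0.065  0.998 -0.003]
 [ 0.998 -0.065 -0.004]
 [-0.004 -0.003 -1.   ]]
q [ 35.3  53.3 -13.  121.5  60.9  12.2  53.4]
```

View pics/w26.png

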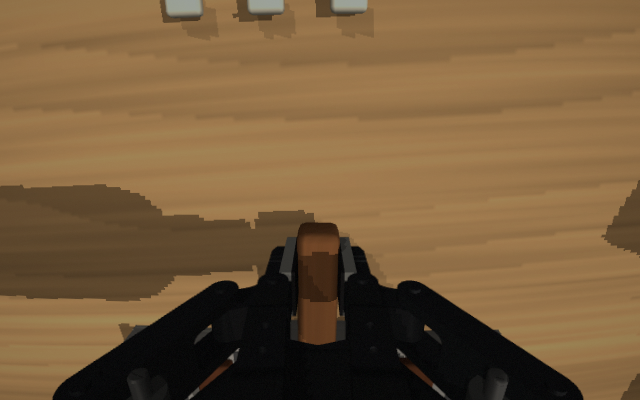

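View pics/c26.png

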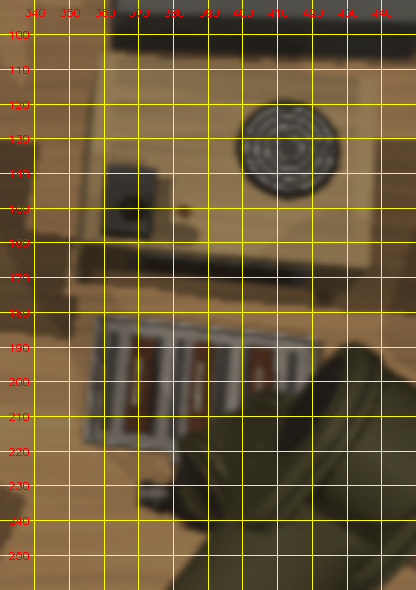

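View pics/c27.png

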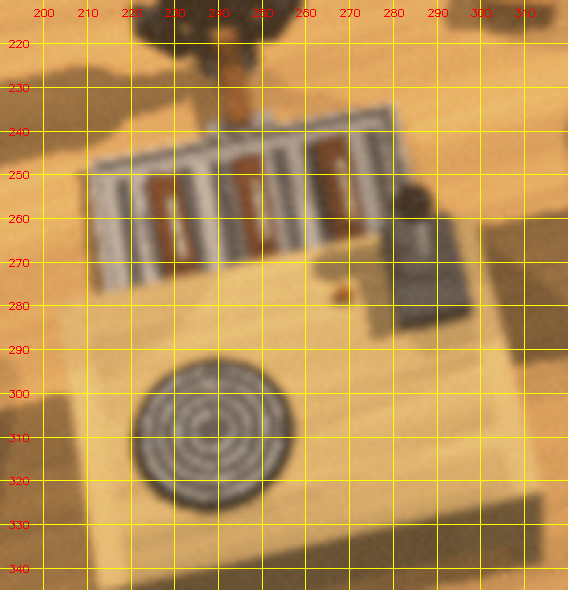

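```bash
python3 crop.py s26.png c28.png 195 215 295 290; python3 - <<'E'
from h import *
np.set_printoptions(suppress=True,precision=1)
# predicted tray corners from handle TCP
for yaw in (-3.7,):
    h=np.array([404.4,-263.3]); e=np.array([np.cos(np.radians(yaw)),np.sin(np.radians(yaw))]); n=np.array([-e[1],e[0]])
    o=h+130*e; print('origin',o)
    for sx,sy in [(-70,118),(-70,-118),(70,118),(70,-118)]:
        p=o+sx*e+sy*n; print(sx,sy,p,'scene',proj('scene',[*p,15]),'top',proj('top',[*p,15]))
for L in [(649.3,-135),(632.1,-416)]: print('box',proj('scene',[*L,150]),proj('top',[*L,150]))
E
```

```text
origin [ 534.1 -271.7]
-70 118 [ 471.9 -149.4] scene [280.  232.4] top [353.  216.9]
-70 -118 [ 456.7 -384.9] scene [210.1 246.8] top [417.8 223.4]
70 118 [ 611.6 -158.5] scene [288.8 269.3] top [356.3 179.9]
70 -118 [ 596.4 -394. ] scene [215.9 284.9] top [419.8 186.1]
box [298.1 258.6] [352.9 158.9]
box [203.2 279. ] [435.1 166.7]
```

View pics/c28.png

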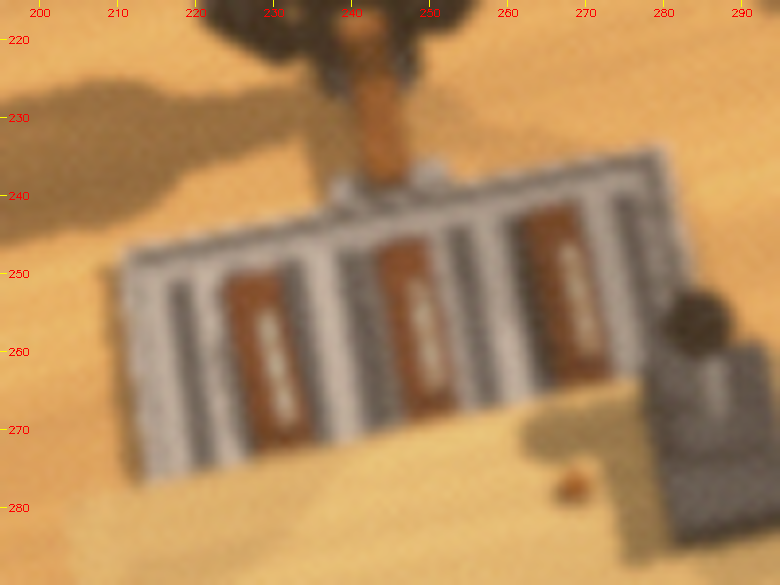

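Call:
arm_command(
  steps=[
    [0, 0, -0.2, 1.5, 2, 0, 1],
    [0, 0, 0, 1, 5, 0, 1],
    [0, 0, 0, 0, 6, 0, 1],
    [0, 0, 0, 0, 6, 0, 1],
    [0, 0, 0, 0, 5, 0, 1],
    [0, 0, 0, 0, 3, 0, 1],
    [0, 0, 0, 0, 0, 0, 1],
  ],
)

```text
t: 51.9
tool_pos: [426.0, -261.1, 8.2]
eef_rot: [[0.06, 0.998, -0.013], [0.998, -0.06, -0.003], [-0.004, -0.013, -1.0]]
contact_force: [-13.9, 0.7, 16.5]
width: 18.6
```

```bash
cat >> h.py <<'E'
def mouth():
    s=get_state(); p=np.array(s['tool_pos']); a=np.radians(-3.55); e=np.array([np.cos(a),np.sin(a)]); n=np.array([-e[1],e[0]])
    d=p[:2]-np.array([640.9,-275.8]); R=np.array(s['eef_rot']); F=np.array(s['contact_force'])
    print('t',s['t'],'handle along',round(d@e,1),'lat',round(d@n,1),'yaw err',round(np.degrees(np.arctan2(R[1,0],R[0,0]))-90+3.55,2),'z',round(p[2],1),'F along/lat/z',round(F[:2]@e,1),round(F[:2]@n,1),round(F[2],1),'M',np.round(s['moment'],2),'w',round(s['width'],1),'q6',round(s['q'][5],1))
E
python3 -c "
from h import *
mouth(); snap('scene','s29.png')"; python3 crop.py s29.png c29.png 195 215 295 290;
```

```text
t 51.9 handle along -215.4 lat 1.4 yaw err 0.1 z 8.2 F along/lat/z -14.0 -0.1 16.5 M [-0.01  2.19 -0.06] w 18.6 q6 17.9
```

View pics/c29.png

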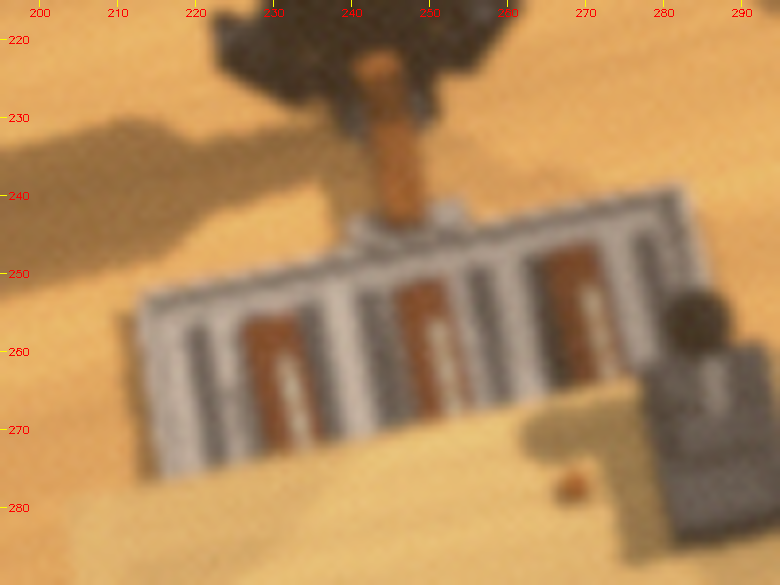

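Call:
arm_command(
  steps=[
    [0, 0, 0, 0, 0, -1, 1],
    [0, 0, 0, 0, 0, -0.5, 1],
    [0, 0, 0, 0, 0, 0, 1],
  ],
)

```text
t: 52.32
tool_pos: [433.6, -259.9, 9.0]
eef_rot: [[0.058, 0.998, -0.0], [0.998, -0.058, 0.0], [0.0, -0.0, -1.0]]
contact_force: [-0.5, -0.2, -2.6]
width: 18.7
```

```bash
python3 -c "
from h import *
mouth(); st()"
```

```text
t 52.325 handle along -207.9 lat 3.1 yaw err 0.21 z 9.0 F along/lat/z -0.5 -0.2 -2.6 M [-0.27  0.41 -0.12] w 18.7 q6 17.8
t 52.33 tcp [ 433.6 -259.9    9. ] F [-0.5 -0.2 -2.6] w 18.7
[[ 0.058  0.998 -0.   ]
 [ 0.998 -0.058  0.   ]
 [ 0.    -0.    -1.   ]]
q [ 36.9  54.  -18.4 117.5  56.9  17.8  56.8]
```

Call:
arm_command(
  steps=[
    [0, 0, 0.2, -3, 0, 0, 1],
    [0, 0, 0, 0, 0, 0, 1],
    [0, 0, 0, 0, 0, 0, 1],
  ],
)

```text
t: 52.7
tool_pos: [433.9, -262.8, 9.2]
eef_rot: [[0.061, 0.998, 0.001], [0.998, -0.061, 0.0], [0.0, 0.001, -1.0]]
contact_force: [0.4, -0.7, -2.5]
width: 18.7
```

```bash
python3 -c "
from h import *
mouth(); snap('scene','s30.png'); snap('top','t30.png'); snap('wrist','w30.png')
a=np.radians(-3.55); e=np.array([np.cos(a),np.sin(a)]); n=np.array([-e[1],e[0]])
o=np.array(get_state()['tool_pos'])[:2]+130*e
for sx,sy in [(-70,118),(-70,-118),(70,118)]:
    p=o+sx*e+sy*n; print(sx,sy,p,'scene',proj('scene',[*p,15]),'top',proj('top',[*p,15]))
"; python3 crop.py s30.png c30.png 195 215 295 290;python3 crop.py t30.png c31.png 340 150 440 240
```

```text
t 52.7 handle along -207.5 lat 0.2 yaw err 0.03 z 9.2 F along/lat/z 0.4 -0.6 -2.5 M [-0.05  0.22  0.09] w 18.7 q6 18.0
-70 118 [ 500.76155122 -148.80632571] scene [282.5022982  239.56038385] top [353.03659161 209.10949758]
-70 -118 [ 486.14853668 -384.35347557] scene [212.00180779 254.37035135] top [417.56509718 215.38426002]
70 118 [ 640.4929113  -157.47506315] scene [291.54794891 277.08778705] top [356.13661202 172.37626812]
```

View pics/c30.png

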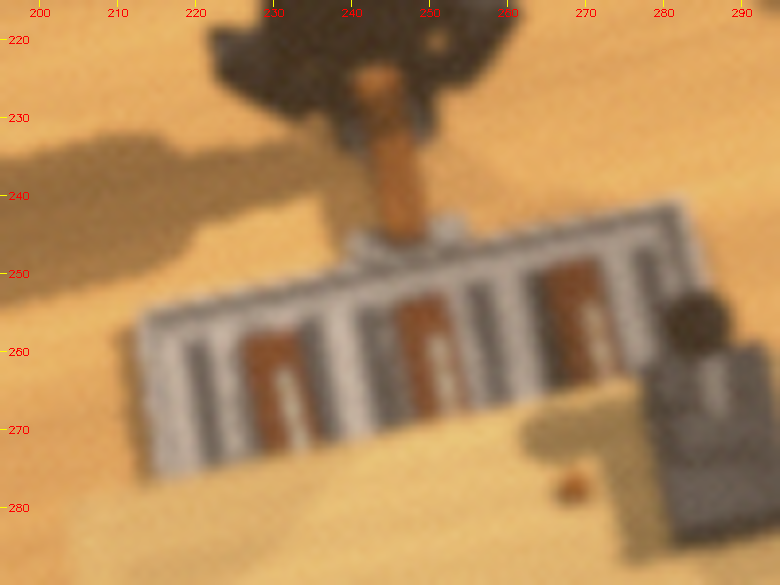

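View pics/c31.png

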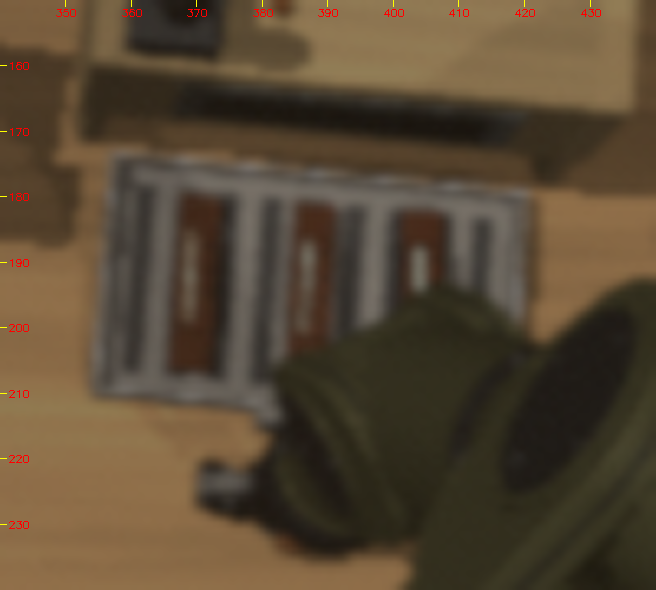

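View pics/w30.png

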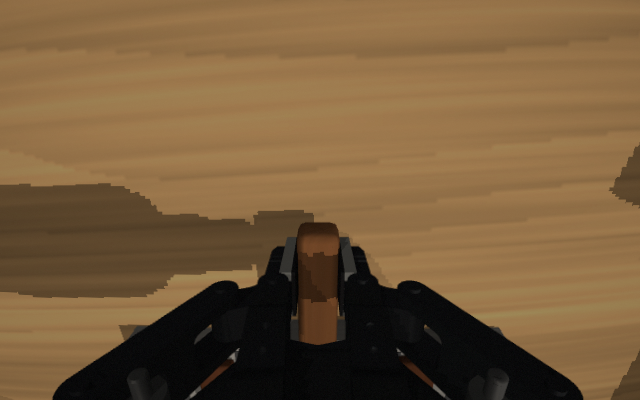

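Call:
arm_command(
  steps=[
    [0, 0, 0, 0, 4, 0, 1],
    [0, 0, 0, 0, 5, 0, 1],
    [0, 0, 0, 0, 5, 0, 1],
    [0, 0, 0, 0, 5, 0, 1],
    [0, 0, 0, 0, 5, 0, 1],
    [0, 0, 0, 0, 0, 0, 1],
  ],
)

```text
t: 53.6
tool_pos: [458.2, -264.4, 9.3]
eef_rot: [[0.062, 0.998, 0.001], [0.998, -0.062, 0.0], [0.0, 0.001, -1.0]]
contact_force: [0.2, 0.5, -2.6]
width: 18.7
```

```bash
python3 -c "
from h import *
mouth()"
```

```text
t 53.6 handle along -183.0 lat 0.1 yaw err 0.02 z 9.3 F along/lat/z 0.2 0.5 -2.6 M [-0.11  0.28  0.05] w 18.7 q6 22.2
```

Call:
arm_command(
  steps=[
    [0, 0, 0, 0, 6, 0, 1],
    [0, 0, 0, 0, 8, 0, 1],
    [0, 0, 0, 0, 8, 0, 1],
    [0, 0, 0, 0, 8, 0, 1],
    [0, 0, 0, 0, 8, 0, 1],
    [0, 0, 0, 0, 8, 0, 1],
    [0, 0, 0, 0, 6, 0, 1],
    [0, 0, 0, 0, 0, 0, 1],
  ],
)

```text
t: 54.6
tool_pos: [510.1, -267.5, 9.3]
eef_rot: [[0.062, 0.998, 0.001], [0.998, -0.062, 0.0], [0.0, 0.001, -1.0]]
contact_force: [-0.1, -0.3, -3.7]
width: 18.8
```

```bash
python3 -c "
from h import *
mouth()"
```

```text
t 54.6 handle along -131.0 lat 0.1 yaw err 0.02 z 9.3 F along/lat/z -0.1 -0.3 -3.7 M [-0.08  0.29  0.05] w 18.8 q6 29.8
```

Call:
arm_command(
  steps=[
    [0, 0, 0, 0, 6, 0, 1],
    [0, 0, 0, 0, 8, 0, 1],
    [0, 0, 0, 0, 8, 0, 1],
    [0, 0, 0, 0, 8, 0, 1],
    [0, 0, 0, 0, 8, 0, 1],
    [0, 0, 0, 0, 4, 0, 1],
    [0, 0, 0, 0, 0, 0, 1],
  ],
)

```text
t: 55.48
tool_pos: [551.7, -270.2, 9.3]
eef_rot: [[0.062, 0.998, 0.001], [0.998, -0.062, -0.0], [-0.0, 0.001, -1.0]]
contact_force: [0.9, 0.7, -3.3]
width: 18.9
```

```bash
python3 -c "
from h import *
mouth();snap('scene','s32.png');snap('top','t32.png')"; python3 crop.py s32.png c32.png 195 215 325 345
```

```text
t 55.475 handle along -89.3 lat 0.1 yaw err 0.02 z 9.3 F along/lat/z 0.9 0.7 -3.3 M [-0.09  0.26  0.07] w 18.9 q6 35.2
```

View pics/c32.png

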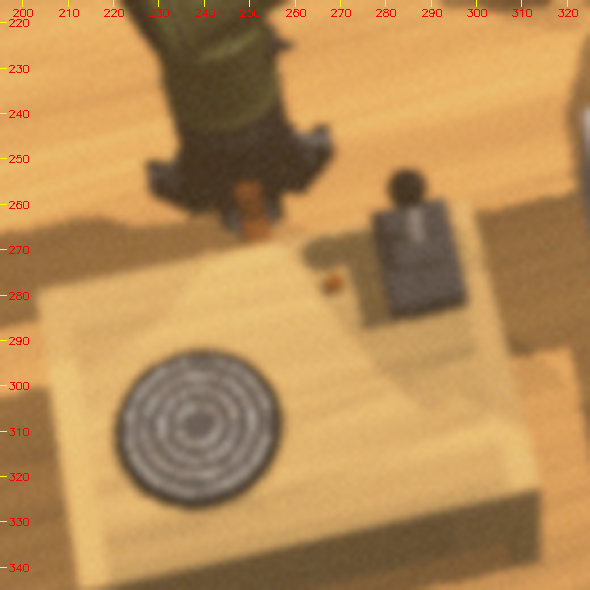

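Tray fully under the box except the handle. Push gently to the stop.

Call:
arm_command(
  steps=[
    [0, 0, 0, 0, 3, 0, 1],
    [0, 0, 0, 0, 3, 0, 1],
    [0, 0, 0, 0, 2, 0, 1],
    [0, 0, 0, 0, 2, 0, 1],
    [0, 0, 0, 0, 0, 0, 1],
  ],
)

```text
t: 56.2
tool_pos: [560.8, -271.1, 9.2]
eef_rot: [[0.062, 0.998, -0.001], [0.998, -0.062, -0.0], [-0.0, -0.001, -1.0]]
contact_force: [-1.6, 0.0, -2.9]
width: 19.0
```

```bash
python3 -c "
from h import *
mouth()"
```

```text
t 56.2 handle along -80.2 lat -0.2 yaw err 0.01 z 9.2 F along/lat/z -1.6 -0.1 -2.9 M [-0.2   0.53 -0.01] w 19.0 q6 36.5
```

Call:
arm_command(
  steps=[
    [0, 0, 0, 0, 2, 0, 1],
    [0, 0, 0, 0, 2, 0, 1],
    [0, 0, 0, 0, 0, 0, 1],
  ],
)

```text
t: 56.58
tool_pos: [561.1, -271.9, 8.6]
eef_rot: [[0.062, 0.998, -0.008], [0.998, -0.062, -0.001], [-0.002, -0.008, -1.0]]
contact_force: [-8.9, -1.4, 0.1]
width: 18.7
```

```bash
python3 -c "
from h import *
mouth()"
```

```text
t 56.575 handle along -79.9 lat -1.1 yaw err 0.02 z 8.6 F along/lat/z -8.8 -1.9 0.1 M [-0.25  1.56  0.25] w 18.7 q6 37.2
```

Call:
arm_command(
  steps=[
    [0, 0, 0, 0, 2, 0.5, 1],
    [0, 0, 0, 0, 1, 0, 1],
    [0, 0, 0, 0, 0, 0, 1],
  ],
)

```text
t: 56.95
tool_pos: [561.0, -271.9, 8.3]
eef_rot: [[0.061, 0.998, -0.014], [0.998, -0.062, -0.002], [-0.002, -0.014, -1.0]]
contact_force: [-16.5, -0.1, 8.2]
width: 18.5
```

```bash
python3 -c "
from h import *
mouth()"
```

```text
t 56.95 handle along -80.0 lat -1.0 yaw err 0.02 z 8.3 F along/lat/z -16.5 -1.1 8.2 M [0.06 2.78 0.24] w 18.5 q6 37.8
```

Call:
arm_command(
  steps=[
    [0, 0, 0, 0, -2, 0, 1],
    [0, 0, 0, 0, -2, -0.3, 1],
    [0, 0, 0, 0, 0, 0, 0.4],
    [0, 0, 0, 0, 0, 0, -0.1],
    [0, 0, 0, 0, 0, 0, -0.1],
    [0, 0, 0, 0, 0, -8, -0.1],
    [0, 0, 0, 0, -5, -30, -0.1],
    [0, 0, 0, 0, -10, -50, -0.1],
  ],
)

```text
t: 57.95
tool_pos: [548.5, -269.6, 97.3]
eef_rot: [[0.061, 0.998, -0.002], [0.998, -0.061, 0.001], [0.001, -0.002, -1.0]]
contact_force: [0.6, -0.8, 2.1]
width: 46.8
```

Call:
arm_command(
  steps=[
    [0, 0, 0, 0, -20, -40, -0.1],
    [0, 0, 0, 0, -40, -40, -0.1],
    [0, 0, 0, 0, 0, 0, -0.1],
    [0, 0, 0, 0, 0, 0, -0.1],
  ],
)

```text
t: 58.45
tool_pos: [489.8, -266.5, 177.3]
eef_rot: [[0.062, 0.998, 0.001], [0.998, -0.062, -0.0], [-0.0, 0.001, -1.0]]
contact_force: [-0.4, 0.5, 0.0]
width: 46.9
```

```bash
python3 - <<'E'
from h import *
st(); m=camera_model('wrist'); snap('wrist','w33.png'); snap('scene','s33.png')
for c in ['wrist','scene']:
  for d in spot_point(c,'tray_handle'): print(c,d['conf'],d['xy'],onz(c,d['xy'],22))
E
python3 crop.py s33.png c33.png 195 215 325 345
```

```text
t 58.45 tcp [ 489.8 -266.5  177.3] F [-0.4  0.5  0. ] w 46.9
[[ 0.062  0.998  0.001]
 [ 0.998 -0.062 -0.   ]
 [-0.     0.001 -1.   ]]
q [ 46.2  42.8 -38.7 103.9  36.   46.2  75.6]
wrist 0.91 [318.7, 240.7] [ 559.59051217 -267.83947349   22.        ]
scene 0.57 [250.8, 264.5] [ 562.62993363 -271.19200779   22.        ]
```

View pics/w33.png

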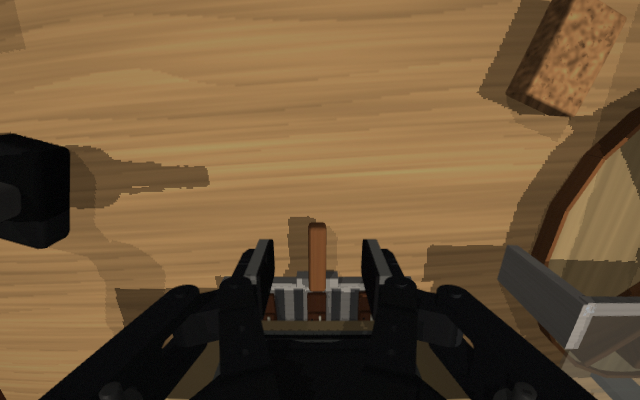

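View pics/c33.png

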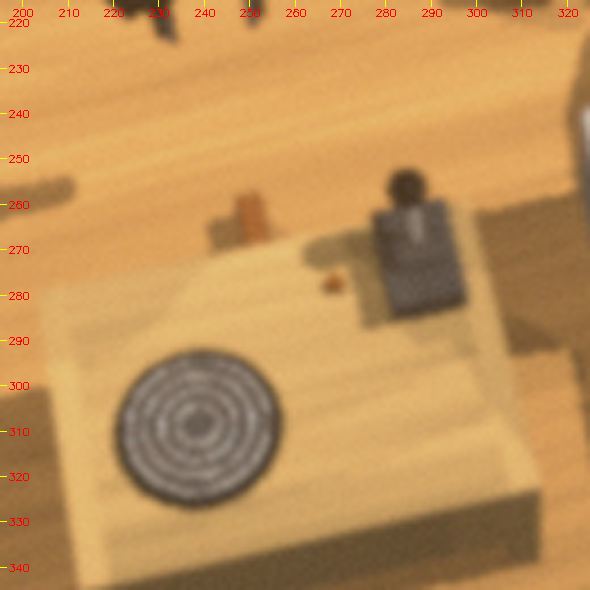

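Call:
arm_command(
  steps=[
    [0, 0, 0, 0, 0, -31, 1],
    [0, 0, 0, 30, 0, 0, 1],
    [0, 0, 0, 40, 10, 0, 1],
    [0, 0, 0, 30, 30, 0, 1],
    [0, 0, 0, 0, 40, 0, 1],
    [0, 0, 0, 0, 30, 0, 1],
    [0, 0, 0, 0, 10, 0, 1],
    [0, 0, 0, 0, 0, 0, 1],
  ],
)

```text
t: 59.65
tool_pos: [614.9, -173.5, 207.2]
eef_rot: [[0.061, 0.998, -0.001], [0.998, -0.061, 0.001], [0.001, -0.001, -1.0]]
contact_force: [0.2, 0.2, 0.3]
width: -0.0
```

```bash
python3 - <<'E'
from h import *
mouth(); snap('scene','s34.png')
E
python3 crop.py s34.png c34.png 195 205 325 345
```

```text
t 59.65 handle along -32.3 lat 100.5 yaw err 0.03 z 207.2 F along/lat/z 0.2 0.2 0.3 M [-0.    0.03 -0.04] w -0.0 q6 57.9
```

View pics/c34.png

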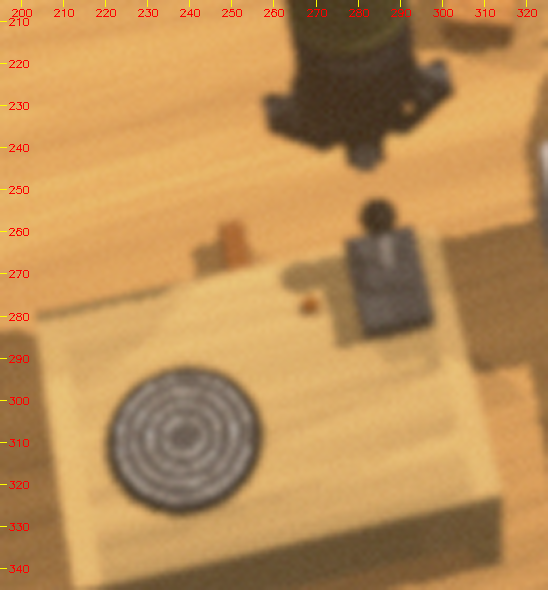

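Call:
arm_command(
  steps=[
    [0, 0, 0, 0, 12, 0, 1],
    [0, 0, 0, 0, 12, 0, 1],
    [0, 0, 0, 0, 8, 0, 1],
    [0, 0, 0, 0, 8, 0, 1],
    [0, 0, 0, 0, 8, 0, 1],
    [0, 0, 0, 0, 8, 0, 1],
    [0, 0, 0, 0, 8, 0, 1],
    [0, 0, 0, 0, 0, 0, 1],
  ],
)

```text
t: 60.7
tool_pos: [680.1, -177.7, 207.9]
eef_rot: [[0.062, 0.998, 0.001], [0.998, -0.062, 0.0], [0.0, 0.001, -1.0]]
contact_force: [0.6, -1.0, 0.1]
width: -0.2
```

```bash
python3 - <<'E'
from h import *
mouth(); snap('scene','s35.png')
E
python3 crop.py s35.png c35.png 195 205 325 345
```

```text
t 60.7 handle along 33.0 lat 100.3 yaw err 0.0 z 207.9 F along/lat/z 0.7 -1.0 0.1 M [ 0.   -0.01  0.05] w -0.2 q6 64.7
```

View pics/c35.png

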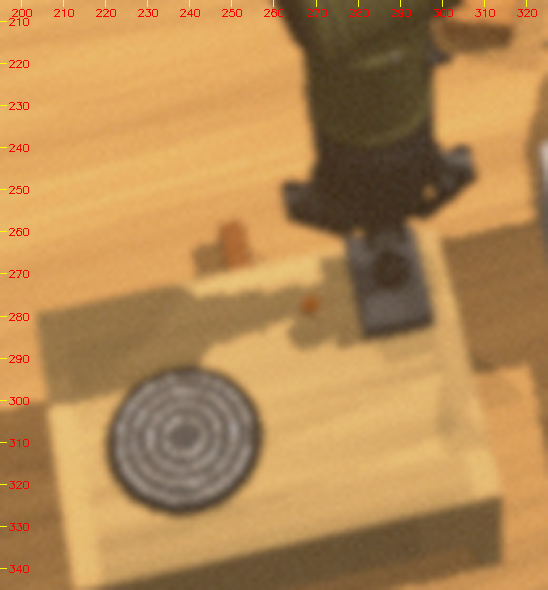

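Call:
arm_command(
  steps=[
    [0, 0, 0, 0, 4, 0, 1],
    [0, 0, 0, 0, 3, 0, 1],
    [0, 0, 0, 0, 2, 0, 1],
    [0, 0, 0, 0, 0, 0, 1],
  ],
)

```text
t: 61.25
tool_pos: [687.5, -178.5, 207.7]
eef_rot: [[0.062, 0.998, -0.001], [0.998, -0.062, -0.0], [-0.0, -0.001, -1.0]]
contact_force: [-1.7, 0.3, -2.2]
width: 0.1
```

```bash
python3 - <<'E'
from h import *
mouth()
E
```

```text
t 61.25 handle along 40.5 lat 100.0 yaw err 0.01 z 207.7 F along/lat/z -1.8 0.2 -2.2 M [ 0.09  0.54 -0.01] w 0.1 q6 65.8
```

Call:
arm_command(
  steps=[
    [0, 0, 0, 0, 2, 0, 1],
    [0, 0, 0, 0, 1, 0, 1],
    [0, 0, 0, 0, 0, 0, 1],
  ],
)

```text
t: 61.62
tool_pos: [687.8, -178.5, 207.6]
eef_rot: [[0.061, 0.998, -0.008], [0.998, -0.061, -0.0], [-0.001, -0.008, -1.0]]
contact_force: [-10.2, 0.8, 2.6]
width: 0.2
```

```bash
python3 - <<'E'
from h import *
mouth()
E
```

```text
t 61.625 handle along 40.8 lat 100.0 yaw err 0.03 z 207.6 F along/lat/z -10.2 0.2 2.6 M [0.26 2.03 0.07] w 0.2 q6 66.4
```

Hard stop reached at the predicted place (10 N). Back off the way I came and check everything.

Call:
arm_command(
  steps=[
    [0, 0, 0, 0, -10, 0, 1],
    [0, 0, 0, 0, -30, 0, 1],
    [0, 0, 0, 0, -40, -10, 1],
    [0, 0, 0, 0, -50, -20, 1],
    [0, 0, 0, -20, -50, -20, 1],
    [0, 0, 0, -40, -40, -20, 1],
    [0, 0, 0, 0, 0, 0, 1],
    [0, 0, 0, 0, 0, 0, 1],
  ],
)

```text
t: 62.62
tool_pos: [468.8, -224.9, 278.9]
eef_rot: [[0.062, 0.998, 0.003], [0.998, -0.062, -0.0], [-0.0, 0.003, -1.0]]
contact_force: [0.5, 0.3, -0.0]
width: -0.2
```

```bash
python3 - <<'E'
from h import *
st(); snap('scene','s36.png'); 
for n,z in [('tray_handle',22),('switch_tip',216)]:
  for d in spot_point('scene',n): print(n,d['conf'],d['xy'],onz('scene',d['xy'],z))
snap('top','t36.png')
for n,z in [('tray_handle',22),('switch_tip',216)]:
  for d in spot_point('top',n): print(n,d['conf'],d['xy'],onz('top',d['xy'],z))
snap('wrist','w36.png')
for d in spot_point('wrist','tray_handle'): print(d['conf'],onz('wrist',d['xy'],22))
E
python3 crop.py s36.png c36.png 195 205 325 345
```

```text
t 62.62 tcp [ 468.8 -224.9  278.9] F [ 0.5  0.3 -0. ] w -0.2
[[ 0.062  0.998  0.003]
 [ 0.998 -0.062 -0.   ]
 [-0.     0.003 -1.   ]]
q [ 47.9  32.9 -44.4 103.4  27.7  54.9  78.3]
switch_tip 0.51 [384.3, 210.4] [604.29024073 147.44976909 216.        ]
switch_tip 0.38 [288.0, 273.3] [ 716.64036129 -181.89487077  216.        ]
switch_tip 0.47 [370.2, 136.9] [ 706.36173886 -186.07990436  216.        ]
switch_tip 0.36 [229.5, 169.6] [577.26025295 269.229261   216.        ]
0.96 [ 562.8601608  -268.08970319   22.        ]
```

View pics/c36.png

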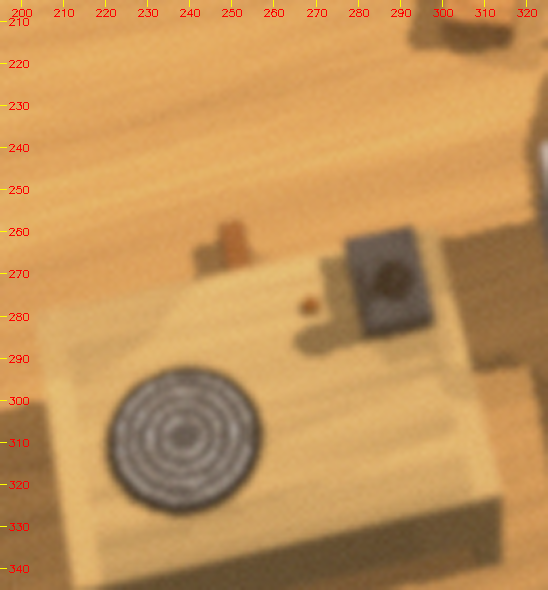

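View pics/w36.png

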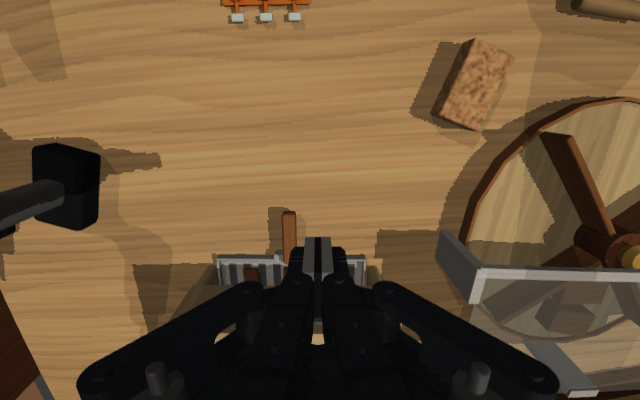

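View pics/s36.png

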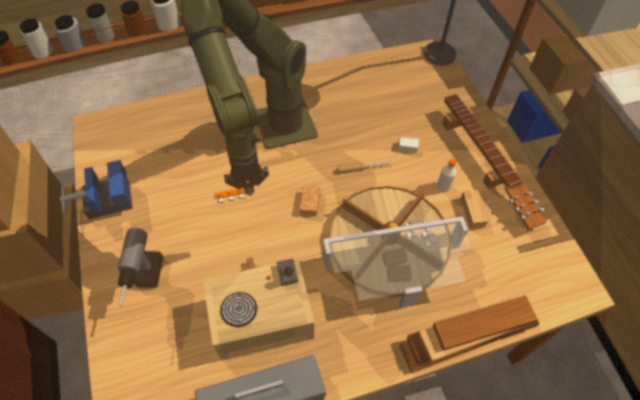

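```bash
python3 -c "
from station import *
print(get_state()['t']); print(finish_job())"
```

```text
63.025
the job is handed in; nothing more can be done
None
```

The job is handed in at t = 63 s. No verdict was reported.

**What I did**
- **Bridges:** I turned the carousel in two steps by pinching its dividers. Three bridges were present, two in bay a and one in bay b. I laid all three flat, right way up and side by side in the tray. The bay b bridge lay about 20 mm from where I expected it, so I measured it again before gripping.
- **Tray:** I gripped the handle, lined the tray up with the mouth and slid it in until it hit the hidden stop. The push force rose to about 16 N there, with the grip point 80 mm outside the mouth, as specified.
- **Switch:** I then pushed the toggle over to its end stop, at about 10 N.

**Last checks**
- **Handle:** the wrist camera put it within 3 mm of the fully home position.
- **Switch ball:** the networks put it about 5 mm either side of the on position, at low confidence (0.4–0.5). The scene picture shows it leaning to the back.
- **Bridges:** all three were flat and apart in the tray at the mouth. After the push, their ends still showed in place from above. The rest of each bridge is hidden inside the box, so I could not check it there.
- **Other stock and bench items:** they looked undisturbed in the final pictures, though I did not measure each one. Bays c and d are now partly or wholly under the hood.

**Disagreements**
- My early readings differed by up to about 10 mm, so I took the carousel axis from the arc the arm followed.
- While pushing the tray I met about 16 N of downward pressure, probably fingertips on the bench. I raised the tool about 1 mm, the tray moved forward about 7 mm, and the slide after that was smooth.

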